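# Shim the striker gap and hold the pack closed

### The job

Fill the gap between the jig's sliding jaw and its fixed striker post with slotted shims from the rack, standing each one upright on the base plate over the guide bolt, until no further shim would go in; leave the spare shims in the rack. Then push the jaw by its handle towards the post until you feel it close firmly on the pack, and finish while still holding it pushed, so that the pack stays clamped. Leave the other things on the bench alone.

Things in the scene. Friction and masses are not known exactly. Their poses are not given: they have to be found in the camera images.
- jig: dark steel base plate of the jig, 240 (x) x 100 (y) x 12, fixed; origin at the centre of its underside. Its x axis, from jaw to striker post, is the closing direction; shims stand on its top, 12 above the origin. A guide bolt, diameter 10, runs along x on its middle line (y = 0), axis 25 above the origin. A 30 tall stop block stands at its jaw end (x -114 to -102)
- jaw_face (a point): centre of the sliding jaw's working face, looking to the post (jig +x), 26 above the jig's origin; 48 wide, top 28 above the plate. Axes as the jig's. Moves with the jaw; fully open it is at jig x = -10
- handle (a point): point on the axis of the jaw's upright black handle: a post 14 (x) x 28 (y), its top 78 above the plate (23 above this point), free of the jaw from 20 above the plate upwards; this point is 55 behind the jaw face and 55 above the plate. The handle's back is 7 behind it. Axes as the jig's
- jaw (a joint): travel of the sliding jaw towards the post in m: 0 fully open (its start), 0.016 hard end stop. A spring pushes it open with 3 N at 0 and 4.6 N at 0.016. If it meets its end stop before it pinches the pack, too few shims are in
- post_face (a point): centre of the working face of the striker post, looking to the jaw (jig -x), 26 above the jig's origin; 48 wide, top 28 above the plate. Axes as the jig's. The post is fixed; the open gap from jaw face to this face along jig x is 20 to 48, different each time
- rack: plywood shim rack, 170 (x) x 70 (y), fixed; origin at the centre of its underside. Four slots across it (along y) at x = -60, -20, 20, 60, each 14 wide, floor 8 above the origin, walls 26 tall
- shim1_mid (a point): centre of one of four equal steel shims standing in the rack, 35 above its foot: 12 thick (x), 50 wide (y), 70 tall, 0.18 kg. Lower part 50 wide, 32 tall, with a slot 18 wide and 24 high, open at the bottom, to go over the guide bolt; above it a grip tab 26 wide, 32 to 70 above the foot
- shim2_mid (a point): centre of one of four equal steel shims standing in the rack, 35 above its foot: 12 thick (x), 50 wide (y), 70 tall, 0.18 kg. Lower part 50 wide, 32 tall, with a slot 18 wide and 24 high, open at the bottom, to go over the guide bolt; above it a grip tab 26 wide, 32 to 70 above the foot
- shim3_mid (a point): centre of one of four equal steel shims standing in the rack, 35 above its foot: 12 thick (x), 50 wide (y), 70 tall, 0.18 kg. Lower part 50 wide, 32 tall, with a slot 18 wide and 24 high, open at the bottom, to go over the guide bolt; above it a grip tab 26 wide, 32 to 70 above the foot
- shim4_mid (a point): centre of one of four equal steel shims standing in the rack, 35 above its foot: 12 thick (x), 50 wide (y), 70 tall, 0.18 kg. Lower part 50 wide, 32 tall, with a slot 18 wide and 24 high, open at the bottom, to go over the guide bolt; above it a grip tab 26 wide, 32 to 70 above the foot
- housing: cream plastic switch housing, 70 x 110 x 50, with a round cable entry at one end; origin under its centre. Bystander
- striker: loose flat zinc striker plate, 50 x 110 x 6, two round holes and one window; origin under its centre. Bystander
- lever: red-painted door lock lever lying flat, about 160 long, 18 high; origin under its middle. Bystander
- driver: screwdriver lying on the table; origin under its middle. Bystander
- bush1: brass spacer bush (ring), 26 outside diameter, 22 tall, standing on the table; origin under its centre. Bystander
- bush2: brass spacer bush (ring), 26 outside diameter, 22 tall, standing on the table; origin under its centre. Bystander
- bush3: brass spacer bush (ring), 26 outside diameter, 22 tall, standing on the table; origin under its centre. Bystander
- shim1: the same shim as shim1_mid, origin at the centre of its foot
- shim2: the same shim as shim2_mid, origin at the centre of its foot
- shim3: the same shim as shim3_mid, origin at the centre of its foot
- shim4: the same shim as shim4_mid, origin at the centre of its foot
- post: the striker post, origin at the foot of its working face (on the plate, jig's middle line)

How it is judged:
At the end, for the whole second after the job is handed in: Robot pushes the jaw (over 3 N), jaw at rest; jaw to a shim and a shim to the post each over 3 N. Every shim stands either in the gap on the plate (height within 7 mm, tilt under 0.12 rad, square within 0.15 rad, 8 mm from the bolt line) or in the rack, not held ((((x of shim1_mid in the frame of jig between -0.012 and 0.04 m and y of shim1_mid in the frame of jig between -0.008 and 0.008 m and z of shim1_mid in the frame of jig between 0.04 and 0.053 m and angle between shim1_mid's own z axis and vertical below 0.12 rad and angle between the x axis of shim1_mid and the x axis of jig, either way round below 0.15 rad) and contact force between jaw and shim1 above 3 N) or ((x of shim2_mid in the frame of jig between -0.012 and 0.04 m and y of shim2_mid in the frame of jig between -0.008 and 0.008 m and z of shim2_mid in the frame of jig between 0.04 and 0.053 m and angle between shim2_mid's own z axis and vertical below 0.12 rad and angle between the x axis of shim2_mid and the x axis of jig, either way round below 0.15 rad) and contact force between jaw and shim2 above 3 N) or ((x of shim3_mid in the frame of jig between -0.012 and 0.04 m and y of shim3_mid in the frame of jig between -0.008 and 0.008 m and z of shim3_mid in the frame of jig between 0.04 and 0.053 m and angle between shim3_mid's own z axis and vertical below 0.12 rad and angle between the x axis of shim3_mid and the x axis of jig, either way round below 0.15 rad) and contact force between jaw and shim3 above 3 N) or ((x of shim4_mid in the frame of jig between -0.012 and 0.04 m and y of shim4_mid in the frame of jig between -0.008 and 0.008 m and z of shim4_mid in the frame of jig between 0.04 and 0.053 m and angle between shim4_mid's own z axis and vertical below 0.12 rad and angle between the x axis of shim4_mid and the x axis of jig, either way round below 0.15 rad) and contact force between jaw and shim4 above 3 N)) and (((x of shim1_mid in the frame of jig between -0.012 and 0.04 m and y of shim1_mid in the frame of jig between -0.008 and 0.008 m and z of shim1_mid in the frame of jig between 0.04 and 0.053 m and angle between shim1_mid's own z axis and vertical below 0.12 rad and angle between the x axis of shim1_mid and the x axis of jig, either way round below 0.15 rad) and contact force between post and shim1 above 3 N) or ((x of shim2_mid in the frame of jig between -0.012 and 0.04 m and y of shim2_mid in the frame of jig between -0.008 and 0.008 m and z of shim2_mid in the frame of jig between 0.04 and 0.053 m and angle between shim2_mid's own z axis and vertical below 0.12 rad and angle between the x axis of shim2_mid and the x axis of jig, either way round below 0.15 rad) and contact force between post and shim2 above 3 N) or ((x of shim3_mid in the frame of jig between -0.012 and 0.04 m and y of shim3_mid in the frame of jig between -0.008 and 0.008 m and z of shim3_mid in the frame of jig between 0.04 and 0.053 m and angle between shim3_mid's own z axis and vertical below 0.12 rad and angle between the x axis of shim3_mid and the x axis of jig, either way round below 0.15 rad) and contact force between post and shim3 above 3 N) or ((x of shim4_mid in the frame of jig between -0.012 and 0.04 m and y of shim4_mid in the frame of jig between -0.008 and 0.008 m and z of shim4_mid in the frame of jig between 0.04 and 0.053 m and angle between shim4_mid's own z axis and vertical below 0.12 rad and angle between the x axis of shim4_mid and the x axis of jig, either way round below 0.15 rad) and contact force between post and shim4 above 3 N)) and ((x of shim1_mid in the frame of jig between -0.012 and 0.04 m and y of shim1_mid in the frame of jig between -0.008 and 0.008 m and z of shim1_mid in the frame of jig between 0.04 and 0.053 m and angle between shim1_mid's own z axis and vertical below 0.12 rad and angle between the x axis of shim1_mid and the x axis of jig, either way round below 0.15 rad) or (x of shim1_mid in the frame of rack between -0.075 and 0.075 m and y of shim1_mid in the frame of rack between -0.025 and 0.025 m and z of shim1_mid in the frame of rack between 0.035 and 0.052 m and angle between shim1_mid's own z axis and vertical below 0.3 rad and contact force between the fingers and shim1 below 1 N)) and ((x of shim2_mid in the frame of jig between -0.012 and 0.04 m and y of shim2_mid in the frame of jig between -0.008 and 0.008 m and z of shim2_mid in the frame of jig between 0.04 and 0.053 m and angle between shim2_mid's own z axis and vertical below 0.12 rad and angle between the x axis of shim2_mid and the x axis of jig, either way round below 0.15 rad) or (x of shim2_mid in the frame of rack between -0.075 and 0.075 m and y of shim2_mid in the frame of rack between -0.025 and 0.025 m and z of shim2_mid in the frame of rack between 0.035 and 0.052 m and angle between shim2_mid's own z axis and vertical below 0.3 rad and contact force between the fingers and shim2 below 1 N)) and ((x of shim3_mid in the frame of jig between -0.012 and 0.04 m and y of shim3_mid in the frame of jig between -0.008 and 0.008 m and z of shim3_mid in the frame of jig between 0.04 and 0.053 m and angle between shim3_mid's own z axis and vertical below 0.12 rad and angle between the x axis of shim3_mid and the x axis of jig, either way round below 0.15 rad) or (x of shim3_mid in the frame of rack between -0.075 and 0.075 m and y of shim3_mid in the frame of rack between -0.025 and 0.025 m and z of shim3_mid in the frame of rack between 0.035 and 0.052 m and angle between shim3_mid's own z axis and vertical below 0.3 rad and contact force between the fingers and shim3 below 1 N)) and ((x of shim4_mid in the frame of jig between -0.012 and 0.04 m and y of shim4_mid in the frame of jig between -0.008 and 0.008 m and z of shim4_mid in the frame of jig between 0.04 and 0.053 m and angle between shim4_mid's own z axis and vertical below 0.12 rad and angle between the x axis of shim4_mid and the x axis of jig, either way round below 0.15 rad) or (x of shim4_mid in the frame of rack between -0.075 and 0.075 m and y of shim4_mid in the frame of rack between -0.025 and 0.025 m and z of shim4_mid in the frame of rack between 0.035 and 0.052 m and angle between shim4_mid's own z axis and vertical below 0.3 rad and contact force between the fingers and shim4 below 1 N)) and contact force between any of the fingers, the arm and jaw above 3 N and velocity of joint jaw between -0.005 and 0.005 m/s); the arm keeps its last pose, push and grip.
It fails at once if a bystander is disturbed (moved over 30 mm) (distance of any of housing, striker, lever, driver, bush1, bush2, bush3 from where it was at the start of the episode above 0.03 m).
It also fails if it takes over 72 s, if anything falls off the work surface, if the arm or the gripper's body presses on something with over 40 N, if the wrist force passes 120 N, or if a joint passes its speed limit or range.

### The arm

A 6-joint arm with a two-finger parallel gripper is mounted at the origin on the work surface. World frame = base frame: x ahead of the robot, y to its left, z up, the work surface at z = 0. Lengths are in m, angles in rad, forces in N, time in s.
With the tool pointing down it reaches from about 0.35 to 0.775 m from the base axis. Payload 5.5 kg.
Tool frame: the origin (TCP) lies on the centre line of the jaws, within the pads' length; the fingertips stand 8 mm ahead of it and the grasp point (between the pads) lies 11 mm behind it; z points along the fingers, y is the direction in which the jaws open and shut (so a half turn about z gives the same grasp; the last joint's range is limited). The gripper opens to 85 mm and grips with 20 to 120 N. Pads are 22 mm wide; open, the fingers measure 114 mm over their backs; the gripper's body (76 mm by 85 mm) begins 54 mm behind the grasp point. The pads swing forward as they close: fully open they stand 13 mm farther back than shut.
Start: joints at [1.097, 0.313, 0.046, 1.304, 0, 1.431], TCP at [0.188, 0.543, 0.239] pointing down, gripper open.
Joint ranges: [-2.76, 2.76], [-0.86, 1.69], [-1.03, 1.26], [-2.2, 2.34], [-1.47, 1.5], [-3.14, 3.14]. Speed limits (rad/s): [2.57, 2.57, 3.14, 3.14, 3.14, 3.14].

### API

Orientations are given as a unit quaternion [w, x, y, z].
In Python, from workcell import env gives the robot as it stands. The module is installed in compiled form; this text tells all that it offers.
- The arm moves only by the tool play_rows, never from a script. Its argument "steps" is a list of rows, each an object with "claw": the closure in counts, from 0 (fully open) to 255 (shut); "dp": the shift along the tool's x, y, z in m, a list of three; "angular": the turn, a rotation vector about the tool's x, y, z in degrees, a list of three. In form: [{"claw": claw, "dp": [dx, dy, dz], "angular": [wx, wy, wz]}, ...]. A call has exactly 8 rows; each row shifts and turns the commanded pose from where the row before left it, along the tool's axes as they then stand; what a row does not reach is not made up. A row lasts 1/12 s, in which the tool goes at most 41.7 mm and 7.16 degrees, less where a joint would pass 70% of its speed; a pose out of reach is approached as far as the arm can. A call is refused whole if a number of a shift passes 0.0417 or a number of a turn 7.16, either way. A call with a gripper value outside its range is refused whole. The fingers move at their own pace and stop on an object; "force" is the grip in N (left out, the last holds). Time passes only in rows, so rows that do not move let the fingers close, or fill a call up. It gives the time, the measured TCP pose, the force and the opening at its end, in the units of the state.
- env.get_state(): the state, without advancing time (a new reading comes with each control period).
- env.read_camera(name): name is "scene" or "side" or "wrist"; returns (picture, depth): 420x560x3 uint8, red, green, blue; 420x560 float32, m along the optical axis (not along the pixel's ray), 0 where there is no reading.
- env.calibration(name): a dict with "fx", "fy", "cx", "cy" (pixels), "world_from_camera" (4x4, takes a point from camera to world coordinates); the wrist camera has in their place "hand_eye" (4x4, takes a point from camera to tool coordinates, whose origin is the TCP and whose axes are the flange's). Camera axes: x right, y down, z forward; pixel columns grow to the right and rows downward; lengths in m; the calibration is good to about 2 mm. A picture is of the moment at which its call begins: read the wrist's pose just before it. calibration takes no time and is no camera call.
- env.hand_in(): hands the job in, once; it reports no verdict.
The state is a dict: "clock": time; "joint_pos": joint angles; "qvel": joint speeds; "tau": joint torques, N m; "tcp_pos": TCP position; "orientation": TCP orientation; "wrist_force": force on the tool from outside, world axes, zero at the start; "ft_torque": the same for the moment, N m; "finger_gap": finger opening in m.
Only numpy, scipy, OpenCV 4.12 (cv2) and the standard library are available. Lean on these libraries where they do the work, as an engineer would, in place of code of your own. Each camera call takes 0.05 s, during which the arm holds its last target. There are 200 camera calls.

## Working session

There is one attempt and no reset: what is moved stays moved. The work goes in short steps, Python scripts to look and compute and a tool call to move; the robot and the scene stay as the last step left them, time stands still between calls to the robot, and variables do not carry over. Pictures are saved under pics/ and viewed, about 8 in all and at most 12, crops included, and the job is handed in when it is done.

Besides the shell and the picture viewer there is one more tool, called after "Emit:" as a command line: name --argument value ..., lists and objects as JSON in quotes. play_rows: Moves the arm, as the interface text tells. Its arguments: {"type":"object","properties":{"steps":{"type":"array","items":{"type":"object","properties":{"claw":{"type":"number"},"dp":{"type":"array","items":{"type":"number"}},"angular":{"type":"array","items":{"type":"number"}}}}},"force":{"type":"number"}},"required":["steps"]}

```bash
mkdir -p pics; cat > h.py <<'E'
import numpy as np,cv2
from workcell import env
def grab(n):
    s=env.get_state();p,d=env.read_camera(n);c=env.calibration(n)
    if n=="wrist":
        from scipy.spatial.transform import Rotation as R
        q=s["orientation"];T=np.eye(4);T[:3,:3]=R.from_quat([q[1],q[2],q[3],q[0]]).as_matrix();T[:3,3]=s["tcp_pos"]
        W=T@np.array(c["hand_eye"])
    else: W=np.array(c["world_from_camera"])
    v,u=np.mgrid[:420,:560]
    P=np.stack([(u-c["cx"])/c["fx"]*d,(v-c["cy"])/c["fy"]*d,d],-1)@W[:3,:3].T+W[:3,3]
    P[d==0]=np.nan
    return p,d,P,W,c
def save(n,p,f=1): cv2.imwrite("pics/"+n+".png",cv2.resize(p[:,:,::-1],None,fx=f,fy=f))
E
python3 - <<'E'
from h import *
for n in("scene","side"):
    p,d,P,W,c=grab(n);save(n,p,1.4);np.savez(n,p=p,P=P,W=W);print(n,W[:3,3],W[:3,2],c["fx"])
print(env.get_state())
E
```

```text
scene [1.31665848 0.14794498 0.76835094] [-0.71435985 -0.1628453  -0.68056698] 420.9040560942753
side [ 0.20012257 -0.82430769  0.70044104] [ 0.36000308  0.75292581 -0.5509088 ] 419.65107268014395
{'clock': 0.1, 'joint_pos': array([ 1.09741723e+00,  3.13942779e-01,  4.51169060e-02,  1.30360885e+00,
       -1.18282594e-05,  1.43120776e+00]), 'qvel': array([ 8.68895934e-04, -1.72576486e-03,  3.88311947e-03,  1.44752926e-03,
        8.74342871e-05,  2.01617935e-04]), 'tau': array([ 2.12482009e-03, -4.81724703e+01,  2.99245101e+01,  1.27019623e-02,
       -9.03546788e-05,  1.19089898e-05]), 'tcp_pos': array([0.18819149, 0.54287149, 0.23849803]), 'orientation': array([-2.41520610e-04,  1.66121497e-01,  9.86104952e-01, -7.82809221e-04]), 'wrist_force': array([ 0.3250974 ,  0.27329988, -0.2733714 ]), 'ft_torque': array([0.01655413, 0.00558854, 0.01189965]), 'finger_gap': 0.08524813124211117}
```

View pics/scene.png

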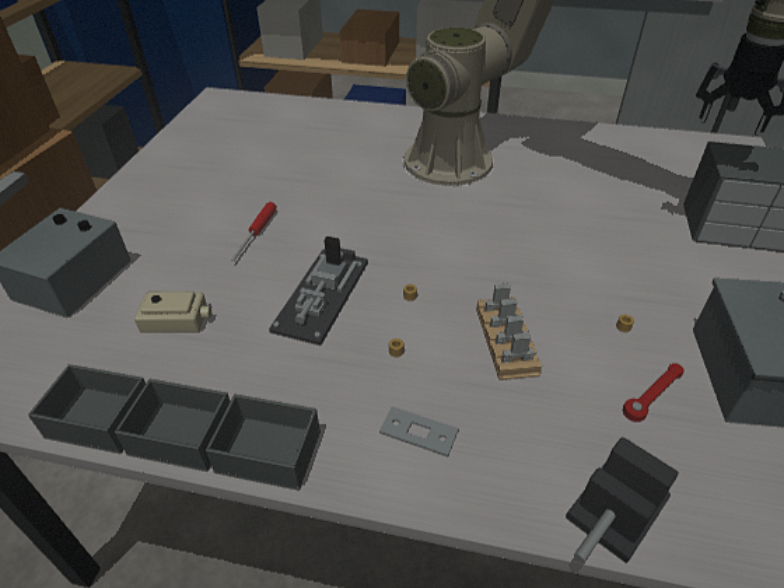

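View pics/side.png

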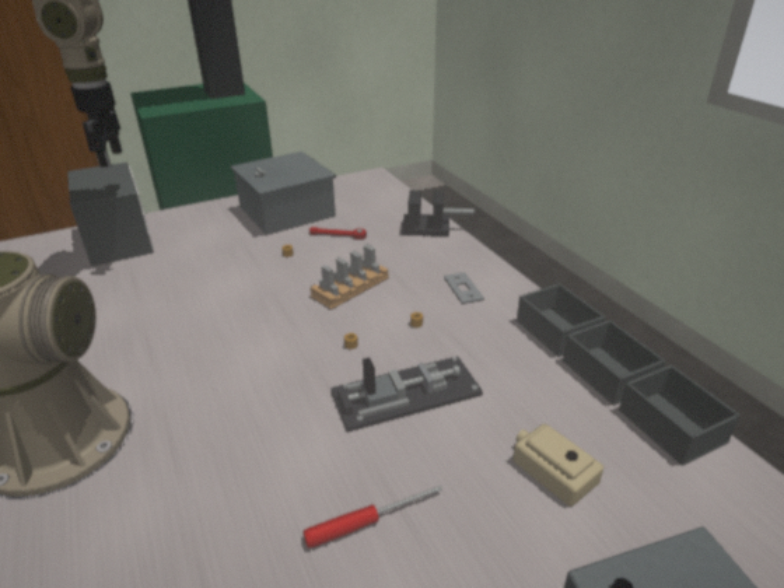

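The scene view shows the jig at about (320,290), its black handle at (333,250), the rack with four shims at (508,335), and bushes at (410,292), (397,347) and (625,322). The side view agrees. Next I measure from depth.

```bash
python3 - <<'E'
from h import *
for n in("scene","side"):
    f=np.load(n+".npz");p=f["p"];P=f["P"];hsv=cv2.cvtColor(p,cv2.COLOR_RGB2HSV)
    v,u=np.mgrid[:420,:560]
    bx={"scene":[(335,395,200,275),(190,268,165,248)],"side":[(218,282,170,220),(232,348,250,308)]}[n]
    for k,(a,b,c_,d_) in zip(("rack","jig"),bx):
        m=(u>=a)&(u<b)&(v>=c_)&(v<d_)&np.isfinite(P[...,2])
        table=P[m&(P[...,2]<.006)]
        print(n,k,"table z",np.median(table[:,2]) if len(table) else None)
        if k=="rack":
            w=m&(hsv[...,0]>8)&(hsv[...,0]<25)&(hsv[...,1]>90)
            q=P[w&(P[...,2]>.004)&(P[...,2]<.045)]
        else:
            q=P[m&(P[...,2]>.007)&(P[...,2]<.018)]
        print(" rect",cv2.minAreaRect(q[:,:2].astype(np.float32)*1000),len(q), np.percentile(q[:,2],[5,50,95]))
        if k=="rack":
            q=P[m&(P[...,2]>.055)]; 
            lab=cv2.connectedComponentsWithStats((m&(P[...,2]>.050)).astype(np.uint8))
            for i in range(1,lab[0]):
                g=P[lab[1]==i]
                if len(g)>15: print("  shim",np.median(g,0).round(4),g.max(0).round(3),g.min(0).round(3),len(g))
        else:
            g=P[m&(P[...,2]>.055)]; print("  handle",np.median(g,0),g.max(0),g.min(0),len(g))
            g=P[m&(P[...,2]>.034)&(P[...,2]<.045)]; print(len(g)); np.save(n+"_mid",g)
E
```

```text
scene rack table z -0.0017674792577732634
 rect ((591.6495971679688, 190.45953369140625), (167.58502197265625, 70.34276580810547), 19.25257682800293) 544 [0.00578131 0.02307775 0.02599596]
  shim [0.6042 0.1905 0.0686] [0.656 0.223 0.079] [0.526 0.156 0.05 ] 533
scene jig table z -0.0018188021118735187
 rect ((543.7825317382812, -162.69781494140625), (101.16131591796875, 241.63929748535156), 83.64289855957031) 1458 [0.00788295 0.01042014 0.01634068]
  handle [ 0.48427102 -0.15351209  0.07604936] [ 0.48797261 -0.14144792  0.09118124] [ 0.47161396 -0.16893278  0.05505819] 135
199
side rack table z -0.0008415601532226202
 rect ((587.3823852539062, 169.377197265625), (167.2973175048828, 62.862548828125), 6.666708469390869) 214 [0.01313233 0.02458433 0.02748097]
  shim [0.6406 0.2005 0.0675] [0.651 0.218 0.079] [0.633 0.189 0.051] 76
  shim [0.603  0.1884 0.0661] [0.616 0.208 0.079] [0.595 0.177 0.05 ] 82
  shim [0.565  0.1748 0.0666] [0.578 0.195 0.08 ] [0.557 0.163 0.05 ] 86
  shim [0.5277 0.1607 0.0678] [0.538 0.182 0.08 ] [0.519 0.152 0.05 ] 83
side jig table z -0.00043714180462761654
 rect ((541.82568359375, -166.19491577148438), (102.79325103759766, 241.15045166015625), 83.69652557373047) 1785 [0.00883265 0.01158312 0.01576319]
  handle [ 0.47359682 -0.16823983  0.08012561] [ 0.48400548 -0.14651265  0.0913656 ] [ 0.4687542  -0.17499122  0.05531596] 144
251
```

```bash
cat > plan.py <<'E'
import sys,numpy as np
from scipy.spatial.transform import Rotation as R
from workcell import env
# usage: plan.py x y z yawx_deg nrows
def plan(t,yaw,n):
    s=env.get_state();q=s["orientation"];A=R.from_quat([q[1],q[2],q[3],q[0]]);p=np.array(s["tcp_pos"])
    a=np.radians(yaw);B=R.from_matrix(np.array([[np.cos(a),np.sin(a),0],[np.sin(a),-np.cos(a),0],[0,0,-1]]).T.T)
    rv=(A.inv()*B).as_rotvec();d=(np.array(t)-p)/n
    print("pos",p.round(4),"rv/row",np.degrees(rv/n).round(2),"F",s["wrist_force"].round(1),"gap",round(s["finger_gap"],4),"t",s["clock"])
    for i in range(n): print((A*R.from_rotvec(rv*i/n)).inv().apply(d).round(4).tolist())
if __name__=="__main__":
    v=[float(x) for x in sys.argv[1:]];plan(v[:3],v[3],int(v[4]))
E
python3 - <<'E'
from workcell import env
import numpy as np
c=env.calibration("wrist");print(np.array(c["hand_eye"]).round(3),c["fx"])
E
python3 plan.py 0.585 0.189 0.24 199.25 16
```

```text
[[-0.    -0.966 -0.26   0.065]
 [ 1.    -0.     0.    -0.001]
 [-0.    -0.26   0.966 -0.134]
 [ 0.     0.     0.     1.   ]] 329.2410932194102
pos [0.1882 0.5429 0.2385] rv/row [-0.01 -0.   -2.4 ] F [ 0.3  0.3 -0.3] gap 0.0852 t 0.1
[-0.0307, -0.0128, -0.0001]
[-0.0301, -0.014, -0.0001]
[-0.0295, -0.0153, -0.0001]
[-0.0288, -0.0165, -0.0001]
[-0.0281, -0.0177, -0.0001]
[-0.0274, -0.0189, -0.0001]
[-0.0265, -0.02, -0.0001]
[-0.0257, -0.0211, -0.0001]
[-0.0248, -0.0221, -0.0001]
[-0.0238, -0.0232, -0.0001]
[-0.0228, -0.0241, -0.0001]
[-0.0218, -0.0251, -0.0001]
[-0.0207, -0.026, -0.0001]
[-0.0196, -0.0268, -0.0001]
[-0.0185, -0.0276, -0.0001]
[-0.0173, -0.0284, -0.0001]
```

Emit:
play_rows --steps '[{"claw": 0, "dp": [-0.031, -0.013, 0], "angular": [0, 0, -2.4]}, {"claw": 0, "dp": [-0.03, -0.014, 0], "angular": [0, 0, -2.4]}, {"claw": 0, "dp": [-0.03, -0.015, 0], "angular": [0, 0, -2.4]}, {"claw": 0, "dp": [-0.029, -0.0165, 0], "angular": [0, 0, -2.4]}, {"claw": 0, "dp": [-0.028, -0.0177, 0], "angular": [0, 0, -2.4]}, {"claw": 0, "dp": [-0.0274, -0.019, 0], "angular": [0, 0, -2.4]}, {"claw": 0, "dp": [-0.0265, -0.02, 0], "angular": [0, 0, -2.4]}, {"claw": 0, "dp": [-0.0257, -0.021, 0], "angular": [0, 0, -2.4]}]'

```text
clock: 0.77
tcp_pos: [0.3883, 0.3648, 0.239]
orientation: [-0.0, -0.002, 1.0, -0.0]
wrist_force: [0.0, 0.8, 0.1]
finger_gap: 0.0854
```

Emit:
play_rows --steps '[{"claw": 0, "dp": [-0.0248, -0.022, 0], "angular": [0, 0, -2.4]}, {"claw": 0, "dp": [-0.0238, -0.023, 0], "angular": [0, 0, -2.4]}, {"claw": 0, "dp": [-0.0228, -0.024, 0], "angular": [0, 0, -2.4]}, {"claw": 0, "dp": [-0.0218, -0.025, 0], "angular": [0, 0, -2.4]}, {"claw": 0, "dp": [-0.0207, -0.026, 0], "angular": [0, 0, -2.4]}, {"claw": 0, "dp": [-0.0196, -0.027, 0], "angular": [0, 0, -2.4]}, {"claw": 0, "dp": [-0.0185, -0.0276, 0], "angular": [0, 0, -2.4]}, {"claw": 0, "dp": [-0.0173, -0.0284, 0], "angular": [0, 0, -2.4]}]'

```text
clock: 1.43
tcp_pos: [0.5867, 0.1882, 0.2388]
orientation: [-0.0, -0.168, 0.986, 0.0]
wrist_force: [0.4, 0.2, 0.3]
finger_gap: 0.0853
```

Emit:
play_rows --steps '[{"claw": 0, "dp": [0, 0, 0], "angular": [0, 0, 0]}, {"claw": 0, "dp": [0, 0, 0], "angular": [0, 0, 0]}, {"claw": 0, "dp": [0, 0, 0], "angular": [0, 0, 0]}, {"claw": 0, "dp": [0, 0, 0], "angular": [0, 0, 0]}, {"claw": 0, "dp": [0, 0, 0], "angular": [0, 0, 0]}, {"claw": 0, "dp": [0, 0, 0], "angular": [0, 0, 0]}, {"claw": 0, "dp": [0, 0, 0], "angular": [0, 0, 0]}, {"claw": 0, "dp": [0, 0, 0], "angular": [0, 0, 0]}]'

```text
clock: 2.1
tcp_pos: [0.5856, 0.1902, 0.2396]
orientation: [0.0, -0.168, 0.986, 0.0]
wrist_force: [0.2, -0.9, 0.4]
finger_gap: 0.0853
```

```bash
python3 - <<'E'
from h import *
p,d,P,W,c=grab("wrist");save("w1",p,1.3)
s=env.get_state();print(s["tcp_pos"],s["orientation"],s["clock"])
m=(P[...,2]>.055)&(P[...,2]<.1)
n,l,st,_=cv2.connectedComponentsWithStats(m.astype(np.uint8))
for i in range(1,n):
    if st[i,4]>100:
        g=P[l==i];t=g[g[:,2]>.072]
        print(st[i],"top",np.median(t[:,2]).round(4),[np.round(x,2) for x in cv2.minAreaRect(t[:,:2].astype(np.float32)*1000)])
E
```

```text
[0.58563925 0.19004405 0.23953543] [ 1.66607345e-04 -1.67769512e-01  9.85826233e-01  3.76881711e-05] 2.15
[262 123  30  14 415] top 0.0777 [array([530.96, 168.4 ]), array([11.09, 25.55]), np.float64(19.31)]
[263 166  29  16 447] top 0.0777 [array([568.49, 181.9 ]), array([11.79, 25.52]), np.float64(19.4)]
[263 206  28  18 493] top 0.0776 [array([606.3 , 194.67]), array([11.89, 25.57]), np.float64(19.05)]
[264 243  27  20 506] top 0.0777 [array([643.78, 208.25]), array([12.05, 25.34]), np.float64(19.84)]
[551 310   9  23 115] top nan [array([0., 0.]), array([0., 0.]), np.float64(0.0)]
  return _methods._mean(a, axis=axis, dtype=dtype,
  ret = ret.dtype.type(ret / rcount)
```

View pics/w1.png

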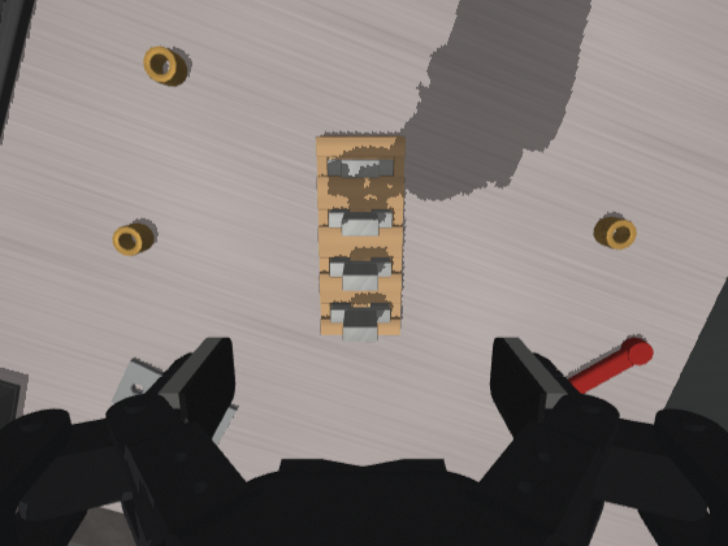

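The shims' tabs are clearly seen, at tilt 19.3° and with tops at z 0.078 (picture column about 360, rows 165 to 330). I'll pick the nearest one, gripped 5 mm off centre towards the robot so the pads will not land on its neighbour in the pack.

Emit:
play_rows --steps '[{"claw": 0, "dp": [0.02, -0.001, 0.02], "angular": [0, 0, 0]}, {"claw": 0, "dp": [0.02, -0.001, 0.022], "angular": [0, 0, 0]}, {"claw": 0, "dp": [0.02, -0.0004, 0.025], "angular": [0, 0, 0]}, {"claw": 0, "dp": [0.0037, 0, 0.028], "angular": [0, 0, 0]}, {"claw": 0, "dp": [0, 0, 0.028], "angular": [0, 0, 0]}, {"claw": 0, "dp": [0, 0, 0.028], "angular": [0, 0, 0]}, {"claw": 0, "dp": [0, 0, 0.02], "angular": [0, 0, 0]}, {"claw": 0, "dp": [0, 0, 0.0136], "angular": [0, 0, 0]}]'

```text
clock: 2.82
tcp_pos: [0.525, 0.1661, 0.0525]
orientation: [-0.001, -0.167, 0.986, 0.0]
wrist_force: [-0.7, -0.0, -0.2]
finger_gap: 0.0858
```

Emit:
play_rows --steps '[{"claw": 0, "dp": [0, 0, 0], "angular": [0, 0, 0]}, {"claw": 0, "dp": [0, 0, 0], "angular": [0, 0, 0]}, {"claw": 255, "dp": [0, 0, 0], "angular": [0, 0, 0]}, {"claw": 255, "dp": [0, 0, 0], "angular": [0, 0, 0]}, {"claw": 255, "dp": [0, 0, 0], "angular": [0, 0, 0]}, {"claw": 255, "dp": [0, 0, 0], "angular": [0, 0, 0]}, {"claw": 255, "dp": [0, 0, 0], "angular": [0, 0, 0]}, {"claw": 255, "dp": [0, 0, 0], "angular": [0, 0, 0]}]' --force 50

```text
clock: 3.48
tcp_pos: [0.5271, 0.1665, 0.0555]
orientation: [0.001, -0.167, 0.986, 0.0]
wrist_force: [-0.3, 0.2, 4.1]
finger_gap: 0.0249
```

Emit:
play_rows --steps '[{"claw": 255, "dp": [0, 0, -0.01], "angular": [0, 0, 0]}, {"claw": 255, "dp": [0, 0, -0.02], "angular": [0, 0, 0]}, {"claw": 255, "dp": [0, 0, -0.025], "angular": [0, 0, 0]}, {"claw": 255, "dp": [0, 0, -0.025], "angular": [0, 0, 0]}, {"claw": 255, "dp": [0, 0, -0.025], "angular": [0, 0, 0]}, {"claw": 255, "dp": [0, 0, -0.02], "angular": [0, 0, 0]}, {"claw": 255, "dp": [0, 0, -0.01], "angular": [0, 0, 0]}, {"claw": 255, "dp": [0, 0, 0], "angular": [0, 0, 0]}]'

```text
clock: 4.15
tcp_pos: [0.528, 0.1665, 0.1925]
orientation: [0.002, -0.167, 0.986, -0.0]
wrist_force: [0.7, -0.3, -1.9]
finger_gap: 0.025
```

```bash
python3 plan.py 0.600 -0.168 0.205 173.64 12; python3 - <<'E'
import numpy as np
g=np.vstack([np.load("scene_mid.npy"),np.load("side_mid.npy")])
a=np.radians(-6.36);x=g[:,:2]-[.5428,-.1645];J=np.c_[x[:,0]*np.cos(a)+x[:,1]*np.sin(a),-x[:,0]*np.sin(a)+x[:,1]*np.cos(a)]*1000
h,e=np.histogram(J[:,0],np.arange(-130,110,5));print([(int(b),int(c)) for b,c in zip(e,h) if c])
E
```

```text
pos [0.528  0.1665 0.1925] rv/row [0.   0.02 2.14] F [ 0.7 -0.3 -1.9] gap 0.025 t 4.15
[0.0035, -0.0283, -0.001]
[0.0025, -0.0284, -0.001]
[0.0014, -0.0285, -0.001]
[0.0003, -0.0285, -0.001]
[-0.0007, -0.0285, -0.001]
[-0.0018, -0.0285, -0.001]
[-0.0028, -0.0284, -0.001]
[-0.0039, -0.0282, -0.001]
[-0.0049, -0.0281, -0.001]
[-0.006, -0.0279, -0.001]
[-0.007, -0.0276, -0.001]
[-0.008, -0.0274, -0.001]
[(-75, 16), (-70, 10), (-65, 16), (-60, 17), (-50, 1), (-45, 1), (-30, 9), (-25, 51), (-20, 59), (-15, 58), (-10, 5), (25, 33), (30, 52), (35, 56), (40, 20), (45, 16), (50, 16), (55, 10), (60, 2), (85, 2)]
```

Emit:
play_rows --steps '[{"claw": 255, "dp": [0.0035, -0.028, -0.001], "angular": [0, 0, 2.14]}, {"claw": 255, "dp": [0.0025, -0.0284, -0.001], "angular": [0, 0, 2.14]}, {"claw": 255, "dp": [0.0014, -0.0285, -0.001], "angular": [0, 0, 2.14]}, {"claw": 255, "dp": [0.0003, -0.0285, -0.001], "angular": [0, 0, 2.14]}, {"claw": 255, "dp": [-0.0007, -0.0285, -0.001], "angular": [0, 0, 2.14]}, {"claw": 255, "dp": [-0.0018, -0.0285, -0.001], "angular": [0, 0, 2.14]}, {"claw": 255, "dp": [-0.0028, -0.0284, -0.001], "angular": [0, 0, 2.14]}, {"claw": 255, "dp": [-0.0039, -0.0282, -0.001], "angular": [0, 0, 2.14]}]'

```text
clock: 4.82
tcp_pos: [0.5737, -0.0576, 0.1958]
orientation: [-0.001, -0.018, 1.0, 0.0]
wrist_force: [0.4, -0.1, -1.6]
finger_gap: 0.0251
```

Emit:
play_rows --steps '[{"claw": 255, "dp": [-0.0049, -0.028, -0.001], "angular": [0, 0, 2.14]}, {"claw": 255, "dp": [-0.006, -0.028, -0.001], "angular": [0, 0, 2.14]}, {"claw": 255, "dp": [-0.007, -0.0276, -0.001], "angular": [0, 0, 2.14]}, {"claw": 255, "dp": [-0.008, -0.0274, -0.001], "angular": [0, 0, 2.14]}, {"claw": 255, "dp": [0, 0, 0], "angular": [0, 0, 0]}, {"claw": 255, "dp": [0, 0, 0], "angular": [0, 0, 0]}, {"claw": 255, "dp": [0, 0, 0], "angular": [0, 0, 0]}, {"claw": 255, "dp": [0, 0, 0], "angular": [0, 0, 0]}]'

```text
clock: 5.48
tcp_pos: [0.5977, -0.1668, 0.2007]
orientation: [-0.001, 0.055, 0.998, 0.001]
wrist_force: [-0.2, 0.8, -1.8]
finger_gap: 0.0249
```

```bash
cat > jig.py <<'E'
from h import *
import sys
p,d,P,W,c=grab("wrist");save(sys.argv[1],p,1.3);np.savez("jw",p=p,P=P,W=W)
s=env.get_state();print(s["tcp_pos"],s["orientation"],s["clock"])
z=P[...,2]
q=P[(z>.007)&(z<.016)&(abs(P[...,0]-.54)<.14)&(abs(P[...,1]+.165)<.08)]
print("plate",cv2.minAreaRect(q[:,:2].astype(np.float32)*1000))
a=np.radians(-6.36);o=np.array([.5428,-.1645])
x=P[...,:2]-o;X=1000*(x[...,0]*np.cos(a)+x[...,1]*np.sin(a));Y=1000*(-x[...,0]*np.sin(a)+x[...,1]*np.cos(a))
m=(z>.036)&(z<.045)&(abs(Y)<24)&(abs(X)<80)
for lo in range(-24,24,6):
    k=m&(Y>lo)&(Y<lo+6)
    xs=X[k];A=xs[(xs<5)];B=xs[(xs>5)]
    print(lo, "jaw max",np.sort(A)[-3:].round(1) if len(A) else None,"post min",np.sort(B)[:3].round(1) if len(B) else None,len(A),len(B))
k=m&(X<5);print("jaw Y",np.percentile(Y[k],[1,99]) if k.any() else None);
m2=(z>.036)&(z<.045)&(abs(Y)<40)&(X>15)&(X<60);print("postY",np.percentile(Y[m2],[1,99]), "z",np.median(z[m]))
E
python3 jig.py w2
```

```text
[ 0.5979092  -0.16670804  0.2010714 ] [-6.54639489e-04  5.51151690e-02  9.98479724e-01  3.61253070e-04] 5.5333
plate ((545.4730224609375, -165.0299835205078), (100.40718078613281, 232.21148681640625), 83.58128356933594)
-24 jaw max [-10.4 -10.4 -10.4] post min [29.  29.1 29.4] 114 84
-18 jaw max [-10.4 -10.4 -10.4] post min [28.9 29.  29.1] 121 128
-12 jaw max [-10.4 -10.4 -10.4] post min [29.1 29.1 29.5] 134 79
-6 jaw max [-10.4 -10.4 -10.4] post min [29.  29.1 29.1] 131 69
0 jaw max [-10.4 -10.4 -10.4] post min [29.  29.1 29.5] 133 78
6 jaw max [-10.4 -10.4 -10.4] post min [29.  29.1 29.1] 134 84
12 jaw max [-10.4 -10.4 -10.4] post min [29.  29.  29.4] 121 136
18 jaw max [-10.4 -10.4 -10.4] post min [29.  29.  29.1] 118 98
jaw Y [-23.73755028  23.52492639]
postY [-23.30369003  23.55824809] z 0.039617415286704705
```

View pics/w2.png

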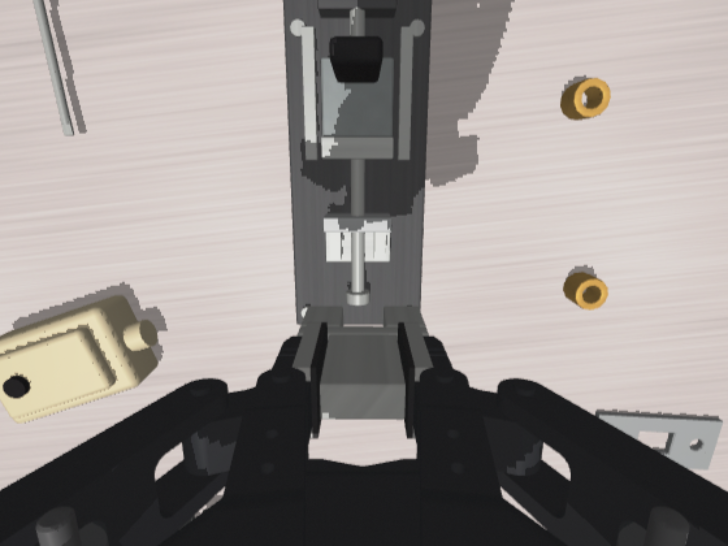

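The wrist view shows the open gap between the jaw (rows 137–158) and the post (rows 218–262), and the held shim at (360,380). The gap measures 39.3 mm, so it takes 3 shims. Next I check how the shim sits in the grip.

```bash
cat > held.py <<'E'
from h import *
from scipy.spatial.transform import Rotation as R
import sys
def held():
    s=env.get_state();p,d=env.read_camera("wrist");c=env.calibration("wrist");H=np.array(c["hand_eye"])
    v,u=np.mgrid[:420,:560]
    T=np.stack([(u-c["cx"])/c["fx"]*d,(v-c["cy"])/c["fy"]*d,d],-1)@H[:3,:3].T+H[:3,3]
    x,y,z=[T[...,i]*1000 for i in range(3)]
    k=(d>0)&(abs(x)<12)&(abs(y)<27)&(z>17)&(z<52)   # lower body, camera-side face (tool +x)
    A=np.c_[y[k],z[k],np.ones(k.sum())];b=x[k]
    for _ in range(3):
        f=np.linalg.lstsq(A,b,rcond=None)[0];r=abs(A@f-b)<1;A,b=A[r],b[r]
    print("face x=%.2f at z=30; slope y %.3f z %.3f n %d"%(f@[0,30,1],f[0],f[1],len(b)),"y range",np.percentile(A[:,0],[0,100]).round(1),"z",np.percentile(A[:,1],[0,100]).round(1))
held()
E
python3 held.py
```

```text
face x=1.47 at z=30; slope y -0.000 z -0.001 n 1081 y range [-25.4  24.4] z [17.  47.7]
```

```bash
python3 plan.py 0.5602 -0.1659 0.125 173.64 8
```

```text
pos [ 0.5981 -0.1667  0.2013] rv/row [ 0.   -0.01  0.01] F [-1.  -0.4 -2. ] gap 0.0252 t 5.5833
[0.0047, -0.0004, 0.0095]
[0.0047, -0.0004, 0.0095]
[0.0047, -0.0004, 0.0095]
[0.0047, -0.0004, 0.0095]
[0.0047, -0.0004, 0.0095]
[0.0047, -0.0004, 0.0095]
[0.0047, -0.0004, 0.0095]
[0.0047, -0.0004, 0.0095]
```

Emit:
play_rows --steps '[{"claw": 255, "dp": [0.006, -0.0004, 0.01], "angular": [0, 0, 0]}, {"claw": 255, "dp": [0.006, -0.0004, 0.012], "angular": [0, 0, 0]}, {"claw": 255, "dp": [0.006, -0.0004, 0.012], "angular": [0, 0, 0]}, {"claw": 255, "dp": [0.006, -0.0004, 0.012], "angular": [0, 0, 0]}, {"claw": 255, "dp": [0.006, -0.0004, 0.012], "angular": [0, 0, 0]}, {"claw": 255, "dp": [0.0055, -0.0004, 0.01], "angular": [0, 0, 0]}, {"claw": 255, "dp": [0.002, -0.0004, 0.008], "angular": [0, 0, 0]}, {"claw": 255, "dp": [0, -0.0004, 0], "angular": [0, 0, 0]}]'

```text
clock: 6.25
tcp_pos: [0.5593, -0.1656, 0.1241]
orientation: [-0.001, 0.055, 0.998, 0.001]
wrist_force: [-0.6, 0.9, -2.4]
finger_gap: 0.0253
```

Emit:
play_rows --steps '[{"claw": 255, "dp": [0, 0, 0], "angular": [0, 0, 0]}, {"claw": 255, "dp": [0, 0, 0], "angular": [0, 0, 0]}, {"claw": 255, "dp": [0, 0, 0], "angular": [0, 0, 0]}, {"claw": 255, "dp": [0, 0, 0], "angular": [0, 0, 0]}, {"claw": 255, "dp": [0, 0, 0], "angular": [0, 0, 0]}, {"claw": 255, "dp": [0, 0, 0], "angular": [0, 0, 0]}, {"claw": 255, "dp": [0, 0, 0], "angular": [0, 0, 0]}, {"claw": 255, "dp": [0, 0, 0], "angular": [0, 0, 0]}]'

```text
clock: 6.92
tcp_pos: [0.5608, -0.167, 0.1257]
orientation: [0.0, 0.056, 0.998, 0.0]
wrist_force: [0.5, 0.1, -1.6]
finger_gap: 0.0246
```

```bash
python3 plan.py 0.5602 -0.1659 0.0595 173.64 8; cat > loc.py <<'E'
from h import *
s=env.get_state();a=np.radians(-6.36);x=np.array(s["tcp_pos"][:2])-[.5428,-.1645]
print("TCP jig",1000*(x[0]*np.cos(a)+x[1]*np.sin(a)),1000*(-x[0]*np.sin(a)+x[1]*np.cos(a)),s["tcp_pos"][2],s["wrist_force"],s["clock"])
E
python3 loc.py; python3 held.py
```

```text
pos [ 0.5608 -0.167   0.1257] rv/row [ 0.    0.   -0.01] F [ 0.5  0.1 -1.6] gap 0.0246 t 6.9167
[0.0001, 0.0001, 0.0083]
[0.0001, 0.0001, 0.0083]
[0.0001, 0.0001, 0.0083]
[0.0001, 0.0001, 0.0083]
[0.0001, 0.0001, 0.0083]
[0.0001, 0.0001, 0.0083]
[0.0001, 0.0001, 0.0083]
[0.0001, 0.0001, 0.0083]
TCP jig 18.205140219059302 -0.48724790981552557 0.12571872545234286 [ 0.48766563  0.09795026 -1.55884245] 6.9167
face x=1.47 at z=30; slope y -0.000 z -0.002 n 1075 y range [-25.3  24.4] z [17.  46.9]
```

Emit:
play_rows --steps '[{"claw": 255, "dp": [0.0007, 0.001, 0.01], "angular": [0, 0, 0]}, {"claw": 255, "dp": [0, 0, 0.012], "angular": [0, 0, 0]}, {"claw": 255, "dp": [0, 0, 0.012], "angular": [0, 0, 0]}, {"claw": 255, "dp": [0, 0, 0.01], "angular": [0, 0, 0]}, {"claw": 255, "dp": [0, 0, 0.008], "angular": [0, 0, 0]}, {"claw": 255, "dp": [0, 0, 0.006], "angular": [0, 0, 0]}, {"claw": 255, "dp": [0, 0, 0.004], "angular": [0, 0, 0]}, {"claw": 255, "dp": [0, 0, 0.003], "angular": [0, 0, 0]}]'

```text
clock: 7.63
tcp_pos: [0.5602, -0.1659, 0.0602]
orientation: [-0.0, 0.056, 0.998, 0.0]
wrist_force: [-0.2, 0.3, -1.6]
finger_gap: 0.0253
```

Emit:
play_rows --steps '[{"claw": 255, "dp": [0, 0, 0.0005], "angular": [0, 0, 0]}, {"claw": 255, "dp": [0, 0, 0.0005], "angular": [0, 0, 0]}, {"claw": 255, "dp": [0, 0, 0], "angular": [0, 0, 0]}, {"claw": 255, "dp": [0, 0, 0], "angular": [0, 0, 0]}, {"claw": 255, "dp": [0, 0, 0], "angular": [0, 0, 0]}, {"claw": 255, "dp": [0, 0, 0], "angular": [0, 0, 0]}, {"claw": 255, "dp": [0, 0, 0], "angular": [0, 0, 0]}, {"claw": 255, "dp": [0, 0, 0], "angular": [0, 0, 0]}]'

```text
clock: 8.3
tcp_pos: [0.5603, -0.1659, 0.0598]
orientation: [0.0, 0.056, 0.998, 0.0]
wrist_force: [-0.3, 0.5, -1.5]
finger_gap: 0.0249
```

Emit:
play_rows --steps '[{"claw": 255, "dp": [-0.0005, 0, 0.0003], "angular": [0, 0, 0]}, {"claw": 255, "dp": [-0.0005, 0, 0.0002], "angular": [0, 0, 0]}, {"claw": 255, "dp": [-0.0003, 0, 0.0003], "angular": [0, 0, 0]}, {"claw": 255, "dp": [-0.0002, 0, 0.0002], "angular": [0, 0, 0]}, {"claw": 255, "dp": [0, 0, 0], "angular": [0, 0, 0]}, {"claw": 255, "dp": [0, 0, 0], "angular": [0, 0, 0]}, {"claw": 255, "dp": [0, 0, 0], "angular": [0, 0, 0]}, {"claw": 255, "dp": [0, 0, 0], "angular": [0, 0, 0]}]'

```text
clock: 8.97
tcp_pos: [0.561, -0.1659, 0.0595]
orientation: [-0.0, 0.056, 0.998, -0.0]
wrist_force: [-4.9, 1.1, 6.7]
finger_gap: 0.025
```

Emit:
play_rows --steps '[{"claw": 0, "dp": [0, 0, 0], "angular": [0, 0, 0]}, {"claw": 0, "dp": [0, 0, 0], "angular": [0, 0, 0]}, {"claw": 0, "dp": [0, 0, 0], "angular": [0, 0, 0]}, {"claw": 0, "dp": [0, 0, 0], "angular": [0, 0, 0]}, {"claw": 0, "dp": [0, 0, -0.02], "angular": [0, 0, 0]}, {"claw": 0, "dp": [0, 0, -0.03], "angular": [0, 0, 0]}, {"claw": 0, "dp": [0, 0, -0.03], "angular": [0, 0, 0]}, {"claw": 0, "dp": [0, 0, -0.03], "angular": [0, 0, 0]}]'

```text
clock: 9.63
tcp_pos: [0.5614, -0.1659, 0.1695]
orientation: [-0.0, 0.056, 0.998, 0.0]
wrist_force: [1.0, 0.1, -0.2]
finger_gap: 0.0853
```

```bash
python3 plan.py 0.564 0.1805 0.165 199.3 12
```

```text
pos [ 0.5614 -0.1659  0.1695] rv/row [ 0.   -0.   -2.14] F [ 1.   0.1 -0.2] gap 0.0853 t 9.6333
[0.003, 0.0287, 0.0004]
[0.0019, 0.0288, 0.0004]
[0.0009, 0.0289, 0.0004]
[-0.0002, 0.0289, 0.0004]
[-0.0013, 0.0288, 0.0004]
[-0.0024, 0.0288, 0.0004]
[-0.0035, 0.0287, 0.0004]
[-0.0045, 0.0285, 0.0004]
[-0.0056, 0.0283, 0.0004]
[-0.0066, 0.0281, 0.0004]
[-0.0077, 0.0278, 0.0004]
[-0.0087, 0.0275, 0.0004]
```

Emit:
play_rows --steps '[{"claw": 0, "dp": [0.003, 0.0287, 0], "angular": [0, 0, -2.14]}, {"claw": 0, "dp": [0.0019, 0.0288, 0], "angular": [0, 0, -2.14]}, {"claw": 0, "dp": [0.0009, 0.0289, 0], "angular": [0, 0, -2.14]}, {"claw": 0, "dp": [-0.0002, 0.0289, 0], "angular": [0, 0, -2.14]}, {"claw": 0, "dp": [-0.0013, 0.0288, 0], "angular": [0, 0, -2.14]}, {"claw": 0, "dp": [-0.0024, 0.0288, 0], "angular": [0, 0, -2.14]}, {"claw": 0, "dp": [-0.0035, 0.0287, 0], "angular": [0, 0, -2.14]}, {"claw": 0, "dp": [-0.0045, 0.0285, 0], "angular": [0, 0, -2.14]}]'

```text
clock: 10.3
tcp_pos: [0.5634, 0.0664, 0.1687]
orientation: [0.0, -0.094, 0.996, 0.0]
wrist_force: [-0.5, -0.9, -0.2]
finger_gap: 0.0851
```

Emit:
play_rows --steps '[{"claw": 0, "dp": [-0.0056, 0.0283, 0], "angular": [0, 0, -2.14]}, {"claw": 0, "dp": [-0.0066, 0.0281, 0], "angular": [0, 0, -2.14]}, {"claw": 0, "dp": [-0.0077, 0.0278, 0], "angular": [0, 0, -2.14]}, {"claw": 0, "dp": [-0.0087, 0.0275, 0], "angular": [0, 0, -2.14]}, {"claw": 0, "dp": [0, 0, 0], "angular": [0, 0, 0]}, {"claw": 0, "dp": [0, 0, 0], "angular": [0, 0, 0]}, {"claw": 0, "dp": [0, 0, 0], "angular": [0, 0, 0]}, {"claw": 0, "dp": [0, 0, 0], "angular": [0, 0, 0]}]'

```text
clock: 10.97
tcp_pos: [0.5644, 0.1794, 0.1686]
orientation: [-0.0, -0.167, 0.986, -0.0]
wrist_force: [0.3, 0.1, -0.4]
finger_gap: 0.0851
```

```bash
python3 plan.py 0.5643 0.1804 0.0555 199.3 8
```

```text
pos [0.5644 0.1794 0.1686] rv/row [-0.   -0.   -0.01] F [ 0.3  0.1 -0.4] gap 0.0851 t 10.9667
[-0.0, 0.0001, 0.0141]
[-0.0, 0.0001, 0.0141]
[-0.0, 0.0001, 0.0141]
[-0.0, 0.0001, 0.0141]
[-0.0, 0.0001, 0.0141]
[-0.0, 0.0001, 0.0141]
[-0.0, 0.0001, 0.0141]
[-0.0, 0.0001, 0.0141]
```

Emit:
play_rows --steps '[{"claw": 0, "dp": [0, 0.0008, 0.01], "angular": [0, 0, 0]}, {"claw": 0, "dp": [0, 0, 0.02], "angular": [0, 0, 0]}, {"claw": 0, "dp": [0, 0, 0.02], "angular": [0, 0, 0]}, {"claw": 0, "dp": [0, 0, 0.02], "angular": [0, 0, 0]}, {"claw": 0, "dp": [0, 0, 0.02], "angular": [0, 0, 0]}, {"claw": 0, "dp": [0, 0, 0.015], "angular": [0, 0, 0]}, {"claw": 0, "dp": [0, 0, 0.008], "angular": [0, 0, 0]}, {"claw": 0, "dp": [0, 0, 0], "angular": [0, 0, 0]}]'

```text
clock: 11.63
tcp_pos: [0.5623, 0.1799, 0.0532]
orientation: [-0.002, -0.167, 0.986, 0.0]
wrist_force: [-0.3, -0.6, -0.2]
finger_gap: 0.0856
```

Emit:
play_rows --steps '[{"claw": 0, "dp": [0, 0, 0], "angular": [0, 0, 0]}, {"claw": 255, "dp": [0, 0, 0], "angular": [0, 0, 0]}, {"claw": 255, "dp": [0, 0, 0], "angular": [0, 0, 0]}, {"claw": 255, "dp": [0, 0, 0], "angular": [0, 0, 0]}, {"claw": 255, "dp": [0, 0, 0], "angular": [0, 0, 0]}, {"claw": 255, "dp": [0, 0, 0], "angular": [0, 0, 0]}, {"claw": 255, "dp": [0, 0, 0], "angular": [0, 0, 0]}, {"claw": 255, "dp": [0, 0, 0], "angular": [0, 0, 0]}]'

```text
clock: 12.3
tcp_pos: [0.5646, 0.1812, 0.0564]
orientation: [0.001, -0.167, 0.986, 0.0]
wrist_force: [-1.1, -0.3, 3.6]
finger_gap: 0.025
```

Emit:
play_rows --steps '[{"claw": 255, "dp": [0, 0, -0.01], "angular": [0, 0, 0]}, {"claw": 255, "dp": [0, 0, -0.02], "angular": [0, 0, 0]}, {"claw": 255, "dp": [0, 0, -0.025], "angular": [0, 0, 0]}, {"claw": 255, "dp": [0, 0, -0.025], "angular": [0, 0, 0]}, {"claw": 255, "dp": [0, 0, -0.025], "angular": [0, 0, 0]}, {"claw": 255, "dp": [0, 0, -0.015], "angular": [0, 0, 0]}, {"claw": 255, "dp": [0, 0, -0.005], "angular": [0, 0, 0]}, {"claw": 255, "dp": [0, 0, 0], "angular": [0, 0, 0]}]'

```text
clock: 12.97
tcp_pos: [0.5647, 0.1813, 0.1822]
orientation: [0.001, -0.167, 0.986, 0.0]
wrist_force: [-1.1, 1.1, -1.6]
finger_gap: 0.025
```

```bash
python3 held.py; python3 plan.py 0.548 -0.1647 0.17 173.64 12
```

```text
face x=1.88 at z=30; slope y -0.001 z 0.001 n 1189 y range [-25.7  24. ] z [17.  48.1]
pos [0.564  0.1811 0.1807] rv/row [0.   0.   2.14] F [ 0.3  0.6 -1.9] gap 0.0246 t 13.0167
[0.0108, -0.0268, 0.0009]
[0.0098, -0.0271, 0.0009]
[0.0087, -0.0275, 0.0009]
[0.0077, -0.0278, 0.0009]
[0.0067, -0.0281, 0.0009]
[0.0056, -0.0283, 0.0009]
[0.0046, -0.0285, 0.0009]
[0.0035, -0.0286, 0.0009]
[0.0024, -0.0287, 0.0009]
[0.0014, -0.0288, 0.0009]
[0.0003, -0.0289, 0.0009]
[-0.0008, -0.0288, 0.0009]
```

Emit:
play_rows --steps '[{"claw": 255, "dp": [0.007, -0.0275, -0.001], "angular": [0, 0, 2.14]}, {"claw": 255, "dp": [0.006, -0.0277, -0.001], "angular": [0, 0, 2.14]}, {"claw": 255, "dp": [0.005, -0.028, -0.001], "angular": [0, 0, 2.14]}, {"claw": 255, "dp": [0.004, -0.0282, -0.001], "angular": [0, 0, 2.14]}, {"claw": 255, "dp": [0.003, -0.0284, -0.001], "angular": [0, 0, 2.14]}, {"claw": 255, "dp": [0.002, -0.0286, -0.001], "angular": [0, 0, 2.14]}, {"claw": 255, "dp": [0.001, -0.0287, -0.001], "angular": [0, 0, 2.14]}, {"claw": 255, "dp": [0, -0.0288, -0.001], "angular": [0, 0, 2.14]}]'

```text
clock: 13.68
tcp_pos: [0.5814, -0.0476, 0.1865]
orientation: [-0.002, -0.018, 1.0, 0.001]
wrist_force: [0.9, 0.9, -1.3]
finger_gap: 0.0252
```

Emit:
play_rows --steps '[{"claw": 255, "dp": [-0.003, -0.0288, -0.002], "angular": [0, 0, 2.14]}, {"claw": 255, "dp": [-0.006, -0.0288, -0.002], "angular": [0, 0, 2.14]}, {"claw": 255, "dp": [-0.009, -0.0288, -0.002], "angular": [0, 0, 2.14]}, {"claw": 255, "dp": [-0.01, -0.0288, -0.002], "angular": [0, 0, 2.14]}, {"claw": 255, "dp": [-0.01, 0, 0], "angular": [0, 0, 0]}, {"claw": 255, "dp": [-0.004, 0, 0], "angular": [0, 0, 0]}, {"claw": 255, "dp": [0, 0, 0], "angular": [0, 0, 0]}, {"claw": 255, "dp": [0, 0, 0], "angular": [0, 0, 0]}]'

```text
clock: 14.35
tcp_pos: [0.6216, -0.163, 0.195]
orientation: [-0.002, 0.055, 0.998, 0.001]
wrist_force: [0.6, -0.0, -1.5]
finger_gap: 0.0247
```

```bash
cat > pack.py <<'E'
from h import *
import sys
p,d,P,W,c=grab("wrist");save(sys.argv[1],p,1.3)
z=P[...,2];a=np.radians(-6.36)
x=P[...,:2]-[.5428,-.1645];X=1000*(x[...,0]*np.cos(a)+x[...,1]*np.sin(a));Y=1000*(-x[...,0]*np.sin(a)+x[...,1]*np.cos(a))
m=(z>.0775)&(z<.0865)&(abs(Y)<20)&(X>-20)&(X<45)
n,l,st,_=cv2.connectedComponentsWithStats(m.astype(np.uint8))
for i in range(1,n):
    if st[i,4]>60:
        k=l==i;print("tab X",np.percentile(X[k],[1,99]).round(1),"Y",np.percentile(Y[k],[1,99]).round(1),"z",np.median(z[k]).round(4),[np.round(t,1) for t in cv2.minAreaRect(np.c_[X[k],Y[k]].astype(np.float32))])
m=(z>.036)&(z<.0425)&(abs(Y)<24)&(abs(X)<60)
print("jaw",np.sort(X[m&(X<3)])[-3:].round(1),"post/shoulders",np.sort(X[m&(X>3)])[:3].round(1))
E
python3 pack.py w3; python3 loc.py; python3 plan.py 0.5488 -0.1644 0.125 173.64 8
```

```text
tab X [17.  28.6] Y [-12.  13.] z 0.0817 [array([22.8,  0.4]), array([25.2, 11.6]), np.float64(89.9)]
jaw [-10.5 -10.5 -10.4] post/shoulders [17.6 18.5 20.1]
TCP jig 78.13019851269199 10.389362160129888 0.1955236519163931 [ 0.49740484  0.95267648 -2.35519028] 14.4
pos [ 0.6216 -0.1628  0.1955] rv/row [ 0.01 -0.02  0.  ] F [ 0.5  1.  -2.4] gap 0.0249 t 14.4
[0.009, -0.0012, 0.0088]
[0.009, -0.0012, 0.0088]
[0.009, -0.0012, 0.0088]
[0.009, -0.0012, 0.0088]
[0.009, -0.0012, 0.0088]
[0.009, -0.0012, 0.0088]
[0.009, -0.0012, 0.0088]
[0.009, -0.0012, 0.0088]
```

View pics/w3.png

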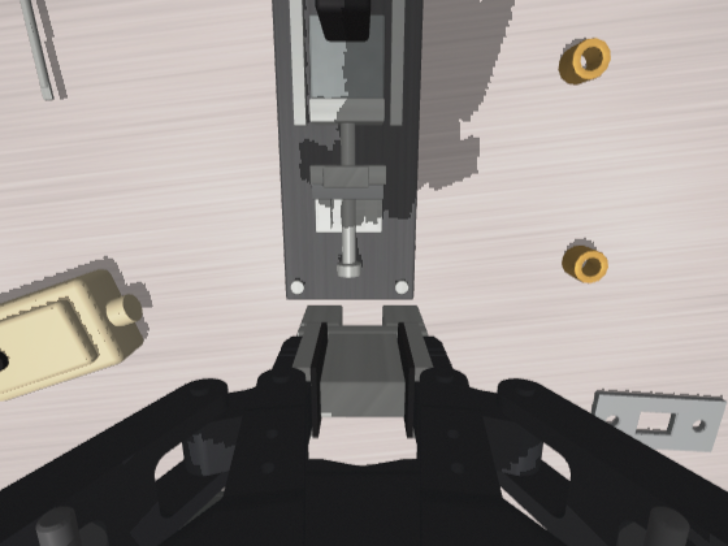

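Shim 1 stands square against the post: its tab in the picture is at (347,177), jig X 22.8, tilt 0. The held shim has to pass above its tab, so I hover at 0.15.

Emit:
play_rows --steps '[{"claw": 255, "dp": [0.007, -0.001, 0.004], "angular": [0, 0, 0]}, {"claw": 255, "dp": [0.011, -0.0012, 0.006], "angular": [0, 0, 0]}, {"claw": 255, "dp": [0.012, -0.0015, 0.007], "angular": [0, 0, 0]}, {"claw": 255, "dp": [0.012, -0.0015, 0.007], "angular": [0, 0, 0]}, {"claw": 255, "dp": [0.012, -0.0014, 0.007], "angular": [0, 0, 0]}, {"claw": 255, "dp": [0.011, -0.0012, 0.007], "angular": [0, 0, 0]}, {"claw": 255, "dp": [0.0055, -0.0011, 0.005], "angular": [0, 0, 0]}, {"claw": 255, "dp": [0.0017, 0, 0.002], "angular": [0, 0, 0]}]'

```text
clock: 15.07
tcp_pos: [0.5481, -0.1637, 0.151]
orientation: [-0.001, 0.055, 0.998, 0.0]
wrist_force: [0.6, -0.3, -1.8]
finger_gap: 0.0248
```

Emit:
play_rows --steps '[{"claw": 255, "dp": [0, 0, 0], "angular": [0, 0, 0]}, {"claw": 255, "dp": [0, 0, 0], "angular": [0, 0, 0]}, {"claw": 255, "dp": [0, 0, 0], "angular": [0, 0, 0]}, {"claw": 255, "dp": [0, 0, 0], "angular": [0, 0, 0]}, {"claw": 255, "dp": [0, 0, 0], "angular": [0, 0, 0]}, {"claw": 255, "dp": [0, 0, 0], "angular": [0, 0, 0]}, {"claw": 255, "dp": [0, 0, 0], "angular": [0, 0, 0]}, {"claw": 255, "dp": [0, 0, 0], "angular": [0, 0, 0]}]'

```text
clock: 15.73
tcp_pos: [0.5499, -0.165, 0.1516]
orientation: [0.0, 0.056, 0.998, 0.0]
wrist_force: [-0.2, -0.0, -2.2]
finger_gap: 0.0252
```

```bash
python3 loc.py; python3 held.py; python3 loc.py;python3 plan.py 0.5488 -0.1640 0.06 173.64 1
```

```text
TCP jig 7.063476195490196 0.32760829288904936 0.15164924503117153 [-0.19570417 -0.0193496  -2.2097172 ] 15.7333
face x=1.55 at z=30; slope y -0.001 z 0.001 n 1193 y range [-25.5  24.1] z [17.1 48.1]
TCP jig 7.036760712005529 0.3510811155688125 0.151655611578209 [ 0.09289258 -0.09335241 -2.06522413] 15.7833
pos [ 0.5498 -0.1649  0.1517] rv/row [ 0.01  0.   -0.05] F [ 0.1 -0.1 -2.1] gap 0.0253 t 15.7833
[0.0011, 0.0008, 0.0917]
```

Emit:
play_rows --steps '[{"claw": 255, "dp": [0.0008, 0.0005, 0.01], "angular": [0, 0, 0]}, {"claw": 255, "dp": [0.0006, 0.0003, 0.015], "angular": [0, 0, 0]}, {"claw": 255, "dp": [0, 0, 0.015], "angular": [0, 0, 0]}, {"claw": 255, "dp": [0, 0, 0.012], "angular": [0, 0, 0]}, {"claw": 255, "dp": [0, 0, 0.01], "angular": [0, 0, 0]}, {"claw": 255, "dp": [0, 0, 0.01], "angular": [0, 0, 0]}, {"claw": 255, "dp": [0, 0, 0.007], "angular": [0, 0, 0]}, {"claw": 255, "dp": [0, 0, 0.004], "angular": [0, 0, 0]}]'

```text
clock: 16.45
tcp_pos: [0.5479, -0.1637, 0.0674]
orientation: [-0.001, 0.056, 0.998, 0.0]
wrist_force: [-0.4, 0.6, -2.1]
finger_gap: 0.025
```

Emit:
play_rows --steps '[{"claw": 255, "dp": [0, 0, 0.003], "angular": [0, 0, 0]}, {"claw": 255, "dp": [0, 0, 0.002], "angular": [0, 0, 0]}, {"claw": 255, "dp": [0, 0, 0.0015], "angular": [0, 0, 0]}, {"claw": 255, "dp": [0, 0, 0.001], "angular": [0, 0, 0]}, {"claw": 255, "dp": [0, 0, 0], "angular": [0, 0, 0]}, {"claw": 255, "dp": [0, 0, 0], "angular": [0, 0, 0]}, {"claw": 255, "dp": [0, 0, 0], "angular": [0, 0, 0]}, {"claw": 255, "dp": [0, 0, 0], "angular": [0, 0, 0]}]'

```text
clock: 17.12
tcp_pos: [0.5486, -0.164, 0.0614]
orientation: [0.0, 0.056, 0.998, -0.0]
wrist_force: [0.1, -0.3, -1.5]
finger_gap: 0.0253
```

```bash
python3 loc.py
```

```text
TCP jig 5.688791576263888 1.1174102151631864 0.061388675521759556 [ 0.1160161  -0.25943337 -1.49286341] 17.1167
```

Clean entry. I press it down and towards the post.

Emit:
play_rows --steps '[{"claw": 255, "dp": [-0.0004, 0, 0.0005], "angular": [0, 0, 0]}, {"claw": 255, "dp": [-0.0004, 0, 0.0004], "angular": [0, 0, 0]}, {"claw": 255, "dp": [-0.0004, 0, 0.0003], "angular": [0, 0, 0]}, {"claw": 255, "dp": [-0.0002, 0, 0.0003], "angular": [0, 0, 0]}, {"claw": 255, "dp": [-0.0001, 0, 0], "angular": [0, 0, 0]}, {"claw": 255, "dp": [0, 0, 0], "angular": [0, 0, 0]}, {"claw": 255, "dp": [0, 0, 0], "angular": [0, 0, 0]}, {"claw": 255, "dp": [0, 0, 0], "angular": [0, 0, 0]}]'

```text
clock: 17.78
tcp_pos: [0.5489, -0.164, 0.0598]
orientation: [-0.001, 0.056, 0.998, 0.0]
wrist_force: [-6.0, -0.6, 3.3]
finger_gap: 0.0249
```

Emit:
play_rows --steps '[{"claw": 0, "dp": [0, 0, 0], "angular": [0, 0, 0]}, {"claw": 0, "dp": [0, 0, 0], "angular": [0, 0, 0]}, {"claw": 0, "dp": [0, 0, 0], "angular": [0, 0, 0]}, {"claw": 0, "dp": [0, 0, 0], "angular": [0, 0, 0]}, {"claw": 0, "dp": [0, 0, -0.02], "angular": [0, 0, 0]}, {"claw": 0, "dp": [0, 0, -0.03], "angular": [0, 0, 0]}, {"claw": 0, "dp": [0, 0, -0.03], "angular": [0, 0, 0]}, {"claw": 0, "dp": [0, 0, -0.03], "angular": [0, 0, 0]}]'

```text
clock: 18.45
tcp_pos: [0.55, -0.164, 0.1707]
orientation: [-0.0, 0.056, 0.998, 0.0]
wrist_force: [-0.1, -0.3, -0.2]
finger_gap: 0.0852
```

```bash
python3 plan.py 0.6021 0.1932 0.17 199.3 12
```

```text
pos [ 0.55   -0.164   0.1707] rv/row [ 0.    0.   -2.14] F [-0.1 -0.3 -0.2] gap 0.0852 t 18.45
[-0.001, 0.0301, 0.0001]
[-0.0021, 0.03, 0.0001]
[-0.0032, 0.0299, 0.0001]
[-0.0044, 0.0298, 0.0001]
[-0.0055, 0.0296, 0.0001]
[-0.0066, 0.0294, 0.0001]
[-0.0077, 0.0291, 0.0001]
[-0.0087, 0.0288, 0.0001]
[-0.0098, 0.0284, 0.0001]
[-0.0109, 0.0281, 0.0001]
[-0.0119, 0.0276, 0.0001]
[-0.0129, 0.0272, 0.0001]
```

Emit:
play_rows --steps '[{"claw": 0, "dp": [-0.001, 0.03, 0], "angular": [0, 0, -2.14]}, {"claw": 0, "dp": [-0.0021, 0.03, 0], "angular": [0, 0, -2.14]}, {"claw": 0, "dp": [-0.0032, 0.03, 0], "angular": [0, 0, -2.14]}, {"claw": 0, "dp": [-0.0044, 0.0298, 0], "angular": [0, 0, -2.14]}, {"claw": 0, "dp": [-0.0055, 0.0296, 0], "angular": [0, 0, -2.14]}, {"claw": 0, "dp": [-0.0066, 0.0294, 0], "angular": [0, 0, -2.14]}, {"claw": 0, "dp": [-0.0077, 0.0291, 0], "angular": [0, 0, -2.14]}, {"claw": 0, "dp": [-0.0087, 0.0288, 0], "angular": [0, 0, -2.14]}]'

```text
clock: 19.12
tcp_pos: [0.5852, 0.0757, 0.1699]
orientation: [0.001, -0.094, 0.996, 0.0]
wrist_force: [-0.3, 0.4, 0.4]
finger_gap: 0.0858
```

Emit:
play_rows --steps '[{"claw": 0, "dp": [-0.0098, 0.0284, 0], "angular": [0, 0, -2.14]}, {"claw": 0, "dp": [-0.0109, 0.0281, 0], "angular": [0, 0, -2.14]}, {"claw": 0, "dp": [-0.0119, 0.0276, 0], "angular": [0, 0, -2.14]}, {"claw": 0, "dp": [-0.0129, 0.0272, 0], "angular": [0, 0, -2.14]}, {"claw": 0, "dp": [0, 0, 0], "angular": [0, 0, 0]}, {"claw": 0, "dp": [0, 0, 0], "angular": [0, 0, 0]}, {"claw": 0, "dp": [0, 0, 0], "angular": [0, 0, 0]}, {"claw": 0, "dp": [0, 0, 0], "angular": [0, 0, 0]}]'

```text
clock: 19.78
tcp_pos: [0.6022, 0.1923, 0.1697]
orientation: [-0.0, -0.167, 0.986, -0.0]
wrist_force: [-0.7, -0.4, 0.3]
finger_gap: 0.0855
```

```bash
python3 plan.py 0.6021 0.1932 0.0558 199.3 1
```

```text
pos [0.6022 0.1923 0.1697] rv/row [-0.01 -0.01 -0.1 ] F [-0.7 -0.4  0.3] gap 0.0855 t 19.7833
[-0.0003, 0.0009, 0.1139]
```

Emit:
play_rows --steps '[{"claw": 0, "dp": [-0.0003, 0.0006, 0.01], "angular": [0, 0, 0]}, {"claw": 0, "dp": [0, 0, 0.02], "angular": [0, 0, 0]}, {"claw": 0, "dp": [0, 0, 0.02], "angular": [0, 0, 0]}, {"claw": 0, "dp": [0, 0, 0.02], "angular": [0, 0, 0]}, {"claw": 0, "dp": [0, 0, 0.02], "angular": [0, 0, 0]}, {"claw": 0, "dp": [0, 0, 0.015], "angular": [0, 0, 0]}, {"claw": 0, "dp": [0, 0, 0.009], "angular": [0, 0, 0]}, {"claw": 0, "dp": [0, 0, 0], "angular": [0, 0, 0]}]'

```text
clock: 20.45
tcp_pos: [0.6004, 0.1926, 0.0529]
orientation: [-0.002, -0.167, 0.986, -0.0]
wrist_force: [0.0, 0.7, -0.3]
finger_gap: 0.0852
```

Emit:
play_rows --steps '[{"claw": 0, "dp": [0, 0, 0], "angular": [0, 0, 0]}, {"claw": 255, "dp": [0, 0, 0], "angular": [0, 0, 0]}, {"claw": 255, "dp": [0, 0, 0], "angular": [0, 0, 0]}, {"claw": 255, "dp": [0, 0, 0], "angular": [0, 0, 0]}, {"claw": 255, "dp": [0, 0, 0], "angular": [0, 0, 0]}, {"claw": 255, "dp": [0, 0, 0], "angular": [0, 0, 0]}, {"claw": 255, "dp": [0, 0, 0], "angular": [0, 0, 0]}, {"claw": 255, "dp": [0, 0, 0], "angular": [0, 0, 0]}]'

```text
clock: 21.12
tcp_pos: [0.6028, 0.1942, 0.0565]
orientation: [0.001, -0.167, 0.986, 0.0]
wrist_force: [-0.9, 0.2, 4.1]
finger_gap: 0.0253
```

Emit:
play_rows --steps '[{"claw": 255, "dp": [0, 0, -0.01], "angular": [0, 0, 0]}, {"claw": 255, "dp": [0, 0, -0.02], "angular": [0, 0, 0]}, {"claw": 255, "dp": [0, 0, -0.025], "angular": [0, 0, 0]}, {"claw": 255, "dp": [0, 0, -0.025], "angular": [0, 0, 0]}, {"claw": 255, "dp": [0, 0, -0.025], "angular": [0, 0, 0]}, {"claw": 255, "dp": [0, 0, -0.02], "angular": [0, 0, 0]}, {"claw": 255, "dp": [0, 0, -0.01], "angular": [0, 0, 0]}, {"claw": 255, "dp": [0, 0, 0], "angular": [0, 0, 0]}]'

```text
clock: 21.78
tcp_pos: [0.6035, 0.1941, 0.1936]
orientation: [0.002, -0.167, 0.986, 0.0]
wrist_force: [0.3, -0.5, -1.1]
finger_gap: 0.0252
```

```bash
python3 held.py; python3 plan.py 0.612 -0.171 0.198 173.64 14
```

```text
face x=2.15 at z=30; slope y -0.001 z 0.001 n 1173 y range [-25.5  24.1] z [17.  48.6]
pos [0.6027 0.194  0.1915] rv/row [0.   0.01 1.83] F [ 0.8 -0.3 -1.7] gap 0.0252 t 21.8333
[0.008, -0.0248, -0.0005]
[0.0072, -0.0251, -0.0005]
[0.0064, -0.0253, -0.0005]
[0.0056, -0.0255, -0.0005]
[0.0048, -0.0256, -0.0005]
[0.0039, -0.0258, -0.0005]
[0.0031, -0.0259, -0.0005]
[0.0023, -0.026, -0.0005]
[0.0014, -0.026, -0.0005]
[0.0006, -0.0261, -0.0005]
[-0.0002, -0.0261, -0.0005]
[-0.0011, -0.0261, -0.0005]
[-0.0019, -0.026, -0.0005]
[-0.0027, -0.0259, -0.0005]
```

Emit:
play_rows --steps '[{"claw": 255, "dp": [0.008, -0.0248, -0.0005], "angular": [0, 0, 1.83]}, {"claw": 255, "dp": [0.0072, -0.025, -0.0005], "angular": [0, 0, 1.83]}, {"claw": 255, "dp": [0.0064, -0.0253, -0.0005], "angular": [0, 0, 1.83]}, {"claw": 255, "dp": [0.0056, -0.0255, -0.0005], "angular": [0, 0, 1.83]}, {"claw": 255, "dp": [0.0048, -0.0256, -0.0005], "angular": [0, 0, 1.83]}, {"claw": 255, "dp": [0.0039, -0.0258, -0.0005], "angular": [0, 0, 1.83]}, {"claw": 255, "dp": [0.0031, -0.0259, -0.0005], "angular": [0, 0, 1.83]}, {"claw": 255, "dp": [0.0023, -0.026, -0.0005], "angular": [0, 0, 1.83]}]'

```text
clock: 22.5
tcp_pos: [0.606, -0.0157, 0.1922]
orientation: [-0.002, -0.04, 0.999, 0.0]
wrist_force: [0.5, 1.1, -1.9]
finger_gap: 0.0248
```

Emit:
play_rows --steps '[{"claw": 255, "dp": [0.0014, -0.026, -0.0005], "angular": [0, 0, 1.83]}, {"claw": 255, "dp": [0.0006, -0.026, -0.0005], "angular": [0, 0, 1.83]}, {"claw": 255, "dp": [-0.0002, -0.026, -0.0005], "angular": [0, 0, 1.83]}, {"claw": 255, "dp": [-0.0011, -0.026, -0.0005], "angular": [0, 0, 1.83]}, {"claw": 255, "dp": [-0.0019, -0.026, -0.0005], "angular": [0, 0, 1.83]}, {"claw": 255, "dp": [-0.0027, -0.026, -0.0005], "angular": [0, 0, 1.83]}, {"claw": 255, "dp": [0, 0, 0], "angular": [0, 0, 0]}, {"claw": 255, "dp": [0, 0, 0], "angular": [0, 0, 0]}]'

```text
clock: 23.17
tcp_pos: [0.6103, -0.1721, 0.1951]
orientation: [-0.002, 0.057, 0.998, 0.001]
wrist_force: [-0.2, 0.1, -2.1]
finger_gap: 0.025
```

```bash
python3 pack.py w4; python3 held.py; python3 loc.py; python3 plan.py 0.536 -0.1625 0.152 173.64 8
```

```text
tab X [ 4.6 27.8] Y [-12.5  13.2] z 0.0816 [array([16.6,  0.3]), array([26., 24.]), np.float64(89.9)]
jaw [-10.5 -10.5 -10.5] post/shoulders [4.8 5.6 6.5]
face x=1.85 at z=30; slope y -0.000 z 0.002 n 1169 y range [-25.5  24.1] z [17.  48.3]
TCP jig 67.97870800610046 1.8018494602677662 0.19586014083295128 [-0.01379318  0.40982774 -1.08977672] 23.2667
pos [ 0.6106 -0.1702  0.1959] rv/row [ 0.01 -0.02  0.  ] F [-0.   0.4 -1.1] gap 0.0249 t 23.2667
[0.0094, -0.0001, 0.0055]
[0.0094, -0.0001, 0.0055]
[0.0094, -0.0001, 0.0055]
[0.0094, -0.0001, 0.0055]
[0.0094, -0.0001, 0.0055]
[0.0094, -0.0001, 0.0055]
[0.0094, -0.0001, 0.0055]
[0.0094, -0.0001, 0.0055]
```

View pics/w4.png

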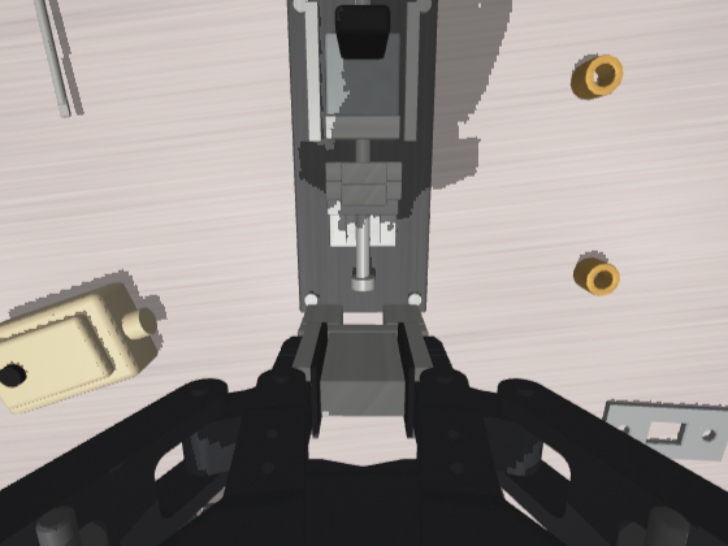

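Both shims stand tight and square against the post: their tabs in the picture are at (363,185). The free space runs from X −10.4 to 4.7, so I aim the third at −2.85.

Emit:
play_rows --steps '[{"claw": 255, "dp": [0.007, 0, 0.004], "angular": [0, 0, 0]}, {"claw": 255, "dp": [0.011, 0, 0.006], "angular": [0, 0, 0]}, {"claw": 255, "dp": [0.012, 0, 0.006], "angular": [0, 0, 0]}, {"claw": 255, "dp": [0.012, 0, 0.006], "angular": [0, 0, 0]}, {"claw": 255, "dp": [0.012, -0.0003, 0.007], "angular": [0, 0, 0]}, {"claw": 255, "dp": [0.012, -0.0003, 0.007], "angular": [0, 0, 0]}, {"claw": 255, "dp": [0.007, 0, 0.006], "angular": [0, 0, 0]}, {"claw": 255, "dp": [0.002, 0, 0.002], "angular": [0, 0, 0]}]'

```text
clock: 23.93
tcp_pos: [0.5348, -0.1611, 0.1523]
orientation: [-0.002, 0.054, 0.999, 0.001]
wrist_force: [-0.1, -0.3, -1.8]
finger_gap: 0.0249
```

Emit:
play_rows --steps '[{"claw": 255, "dp": [0, 0, 0], "angular": [0, 0, 0]}, {"claw": 255, "dp": [0, 0, 0], "angular": [0, 0, 0]}, {"claw": 255, "dp": [0, 0, 0], "angular": [0, 0, 0]}, {"claw": 255, "dp": [0, 0, 0], "angular": [0, 0, 0]}, {"claw": 255, "dp": [0, 0, 0], "angular": [0, 0, 0]}, {"claw": 255, "dp": [0, 0, 0], "angular": [0, 0, 0]}, {"claw": 255, "dp": [0, 0, 0], "angular": [0, 0, 0]}, {"claw": 255, "dp": [0, 0, 0], "angular": [0, 0, 0]}]'

```text
clock: 24.6
tcp_pos: [0.537, -0.1633, 0.1537]
orientation: [0.0, 0.055, 0.998, 0.0]
wrist_force: [-1.0, 0.4, -2.1]
finger_gap: 0.025
```

```bash
python3 loc.py; python3 held.py; python3 loc.py;python3 plan.py 0.5361 -0.1626 0.06 173.64 1
```

```text
TCP jig -5.935570718826438 0.5801436057448516 0.15368869996758763 [-1.04517916  0.40691836 -2.09154193] 24.6
face x=1.86 at z=30; slope y -0.002 z 0.001 n 1166 y range [-25.5  24.1] z [17.  48.7]
TCP jig -5.976897161191474 0.5969752045181504 0.15367177604683424 [-0.33722959 -0.27699076 -1.66073266] 24.65
pos [ 0.5369 -0.1632  0.1537] rv/row [0.   0.   0.01] F [-0.3 -0.3 -1.7] gap 0.0254 t 24.65
[0.0009, 0.0005, 0.0937]
```

Emit:
play_rows --steps '[{"claw": 255, "dp": [0.0009, 0.0005, 0.01], "angular": [0, 0, 0]}, {"claw": 255, "dp": [0, 0, 0.015], "angular": [0, 0, 0]}, {"claw": 255, "dp": [0, 0, 0.015], "angular": [0, 0, 0]}, {"claw": 255, "dp": [0, 0, 0.014], "angular": [0, 0, 0]}, {"claw": 255, "dp": [0, 0, 0.008], "angular": [0, 0, 0]}, {"claw": 255, "dp": [0, 0, 0.006], "angular": [0, 0, 0]}, {"claw": 255, "dp": [0, 0, 0.003], "angular": [0, 0, 0]}, {"claw": 255, "dp": [0, 0, 0], "angular": [0, 0, 0]}]'

```text
clock: 25.32
tcp_pos: [0.5358, -0.1625, 0.0821]
orientation: [-0.0, 0.055, 0.998, 0.0]
wrist_force: [-0.1, 0.2, -1.9]
finger_gap: 0.0249
```

Emit:
play_rows --steps '[{"claw": 255, "dp": [0, 0, 0.003], "angular": [0, 0, 0]}, {"claw": 255, "dp": [0, 0, 0.004], "angular": [0, 0, 0]}, {"claw": 255, "dp": [0, 0, 0.004], "angular": [0, 0, 0]}, {"claw": 255, "dp": [0, 0, 0.004], "angular": [0, 0, 0]}, {"claw": 255, "dp": [0, 0, 0.003], "angular": [0, 0, 0]}, {"claw": 255, "dp": [0, 0, 0.002], "angular": [0, 0, 0]}, {"claw": 255, "dp": [0, 0, 0], "angular": [0, 0, 0]}, {"claw": 255, "dp": [0, 0, 0], "angular": [0, 0, 0]}]'

```text
clock: 25.98
tcp_pos: [0.5361, -0.1627, 0.0626]
orientation: [0.0, 0.055, 0.998, -0.0]
wrist_force: [-0.3, -0.1, 0.9]
finger_gap: 0.0252
```

```bash
python3 loc.py
```

```text
TCP jig -6.89924576920717 1.0669303423825685 0.06258925113166319 [-0.3117659  -0.1275223   0.88407184] 25.9833
```

Emit:
play_rows --steps '[{"claw": 255, "dp": [0, 0, 0.0005], "angular": [0, 0, 0]}, {"claw": 255, "dp": [0, 0, 0.0005], "angular": [0, 0, 0]}, {"claw": 255, "dp": [0, 0, 0.0003], "angular": [0, 0, 0]}, {"claw": 255, "dp": [0, 0, 0], "angular": [0, 0, 0]}, {"claw": 255, "dp": [0, 0, 0], "angular": [0, 0, 0]}, {"claw": 255, "dp": [0, 0, 0], "angular": [0, 0, 0]}, {"claw": 255, "dp": [0, 0, 0], "angular": [0, 0, 0]}, {"claw": 255, "dp": [0, 0, 0], "angular": [0, 0, 0]}]'

```text
clock: 26.65
tcp_pos: [0.5362, -0.1627, 0.0615]
orientation: [0.0, 0.055, 0.998, -0.0]
wrist_force: [0.1, -1.5, 4.4]
finger_gap: 0.0249
```

```bash
python3 loc.py; python3 held.py; python3 - <<'E'
from h import *
for n in("scene","side"):
    p,d,P,W,c=grab(n)
    save(n+"5",p[120:300,170:400] if n=="scene" else p[225:325,220:360],3)
E
```

```text
TCP jig -6.782483904367742 1.0375818015833786 0.06151078476864749 [ 0.08397603 -1.46064633  4.40599829] 26.65
face x=3.54 at z=30; slope y -0.000 z -0.346 n 381 y range [-25.3  27. ] z [20.3 50.2]
```

View pics/side5.png

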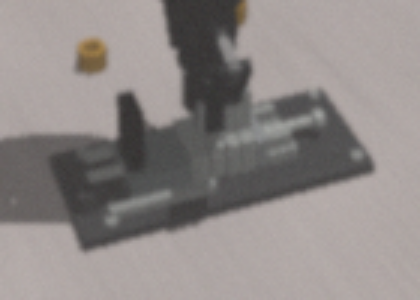

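Emit:
play_rows --steps '[{"claw": 0, "dp": [0, 0, 0], "angular": [0, 0, 0]}, {"claw": 0, "dp": [0, 0, 0], "angular": [0, 0, 0]}, {"claw": 0, "dp": [0, 0, 0], "angular": [0, 0, 0]}, {"claw": 0, "dp": [0, 0, 0], "angular": [0, 0, 0]}, {"claw": 0, "dp": [0, 0, -0.02], "angular": [0, 0, 0]}, {"claw": 0, "dp": [0, 0, -0.04], "angular": [0, 0, 0]}, {"claw": 0, "dp": [0, 0, -0.04], "angular": [0, 0, 0]}, {"claw": 0, "dp": [0, 0, -0.04], "angular": [0, 0, 0]}]'

```text
clock: 27.47
tcp_pos: [0.5352, -0.1621, 0.2022]
orientation: [-0.001, 0.055, 0.998, 0.0]
wrist_force: [0.4, -1.3, -0.1]
finger_gap: 0.0857
```

Emit:
play_rows --steps '[{"claw": 0, "dp": [-0.02, 0, 0], "angular": [0, 0, 0]}, {"claw": 0, "dp": [-0.03, 0, 0], "angular": [0, 0, 0]}, {"claw": 0, "dp": [-0.02, 0, 0], "angular": [0, 0, 0]}, {"claw": 0, "dp": [0, 0, 0], "angular": [0, 0, 0]}, {"claw": 0, "dp": [0, 0, 0], "angular": [0, 0, 0]}, {"claw": 0, "dp": [0, 0, 0], "angular": [0, 0, 0]}, {"claw": 0, "dp": [0, 0, 0], "angular": [0, 0, 0]}, {"claw": 0, "dp": [0, 0, 0], "angular": [0, 0, 0]}]'

```text
clock: 28.13
tcp_pos: [0.6047, -0.1701, 0.2014]
orientation: [-0.0, 0.055, 0.998, 0.0]
wrist_force: [-0.1, -0.2, -0.3]
finger_gap: 0.0853
```

```bash
python3 pack.py w5; python3 loc.py
```

```text
tab X [-8.6  2.9] Y [-11.6  13. ] z 0.0816 [array([-2.8,  0.7]), array([24.8, 11.6]), np.float64(90.0)]
tab X [ 5.1 28.4] Y [-11.9  13.1] z 0.0817 [array([16.5,  0.4]), array([24.2, 25.7]), np.float64(0.8)]
jaw [1.3 1.3 2.2] post/shoulders [3.  4.7 4.7]
TCP jig 62.321542370417724 1.2330867192063997 0.20153152667328966 [-0.38149962 -0.06541658  0.01904123] 28.1833
```

View pics/w5.png

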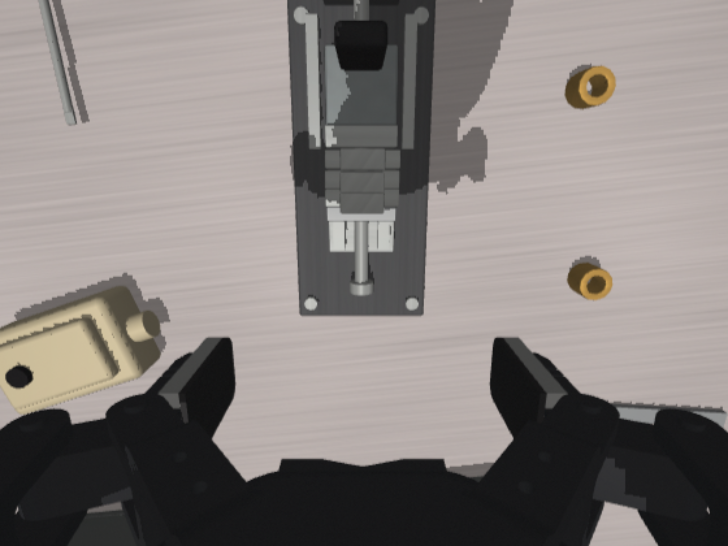

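All three shims stand level (tab tops 0.0817), square and on the bolt line: their tabs in the picture are at (362,160–200). The leftover gap is about 3 mm, so nothing more would fit. Next I go behind the handle with the fingers shut.

```bash
python3 plan.py 0.4464 -0.1537 0.17 173.64 8
```

```text
pos [ 0.6049 -0.1702  0.2015] rv/row [ 0. -0.  0.] F [-0.4 -0.1  0. ] gap 0.0854 t 28.1833
[0.0199, -0.0001, 0.0039]
[0.0199, -0.0001, 0.0039]
[0.0199, -0.0001, 0.0039]
[0.0199, -0.0001, 0.0039]
[0.0199, -0.0001, 0.0039]
[0.0199, -0.0001, 0.0039]
[0.0199, -0.0001, 0.0039]
[0.0199, -0.0001, 0.0039]
```

Emit:
play_rows --steps '[{"claw": 255, "dp": [0.015, -0.0001, 0], "angular": [0, 0, 0]}, {"claw": 255, "dp": [0.022, -0.0001, 0], "angular": [0, 0, 0]}, {"claw": 255, "dp": [0.025, -0.0001, 0], "angular": [0, 0, 0]}, {"claw": 255, "dp": [0.025, -0.0001, 0.005], "angular": [0, 0, 0]}, {"claw": 255, "dp": [0.025, -0.0001, 0.005], "angular": [0, 0, 0]}, {"claw": 255, "dp": [0.022, -0.0001, 0.005], "angular": [0, 0, 0]}, {"claw": 255, "dp": [0.017, -0.0001, 0.005], "angular": [0, 0, 0]}, {"claw": 255, "dp": [0.008, -0.0001, 0.005], "angular": [0, 0, 0]}]'

```text
clock: 28.85
tcp_pos: [0.4447, -0.1527, 0.1764]
orientation: [-0.0, 0.056, 0.998, 0.0]
wrist_force: [0.2, 0.1, -0.9]
finger_gap: -0.0002
```

Emit:
play_rows --steps '[{"claw": 255, "dp": [0, 0, 0], "angular": [0, 0, 0]}, {"claw": 255, "dp": [0, 0, 0], "angular": [0, 0, 0]}, {"claw": 255, "dp": [0, 0, 0], "angular": [0, 0, 0]}, {"claw": 255, "dp": [0, 0, 0], "angular": [0, 0, 0]}, {"claw": 255, "dp": [0, 0, 0], "angular": [0, 0, 0]}, {"claw": 255, "dp": [0, 0, 0], "angular": [0, 0, 0]}, {"claw": 255, "dp": [0, 0, 0], "angular": [0, 0, 0]}, {"claw": 255, "dp": [0, 0, 0], "angular": [0, 0, 0]}]'

```text
clock: 29.52
tcp_pos: [0.4477, -0.1535, 0.1763]
orientation: [-0.0, 0.055, 0.998, 0.0]
wrist_force: [-0.2, 0.1, -0.7]
finger_gap: -0.0001
```

```bash
python3 loc.py; python3 plan.py 0.4464 -0.1537 0.062 173.64 1
```

```text
TCP jig -95.74199231694647 0.37836694455185493 0.17628475699921703 [-0.15263986  0.10566804 -0.6626006 ] 29.5167
pos [ 0.4477 -0.1535  0.1763] rv/row [ 0.01 -0.01  0.03] F [-0.2  0.1 -0.7] gap -0.0001 t 29.5167
[0.0012, -0.0003, 0.1143]
```

Emit:
play_rows --steps '[{"claw": 255, "dp": [0.0012, -0.0003, 0.01], "angular": [0, 0, 0]}, {"claw": 255, "dp": [0, 0, 0.018], "angular": [0, 0, 0]}, {"claw": 255, "dp": [0, 0, 0.02], "angular": [0, 0, 0]}, {"claw": 255, "dp": [0, 0, 0.02], "angular": [0, 0, 0]}, {"claw": 255, "dp": [0, 0, 0.018], "angular": [0, 0, 0]}, {"claw": 255, "dp": [0, 0, 0.014], "angular": [0, 0, 0]}, {"claw": 255, "dp": [0, 0, 0.01], "angular": [0, 0, 0]}, {"claw": 255, "dp": [0, 0, 0.004], "angular": [0, 0, 0]}]'

```text
clock: 30.18
tcp_pos: [0.4447, -0.1529, 0.0601]
orientation: [-0.002, 0.055, 0.998, 0.001]
wrist_force: [0.1, 0.5, 0.0]
finger_gap: -0.0004
```

Emit:
play_rows --steps '[{"claw": 255, "dp": [-0.001, 0, 0], "angular": [0, 0, 0]}, {"claw": 255, "dp": [-0.0015, 0, 0], "angular": [0, 0, 0]}, {"claw": 255, "dp": [-0.0015, 0, 0], "angular": [0, 0, 0]}, {"claw": 255, "dp": [-0.0015, 0, 0], "angular": [0, 0, 0]}, {"claw": 255, "dp": [-0.0015, 0, 0], "angular": [0, 0, 0]}, {"claw": 255, "dp": [-0.0015, 0, 0], "angular": [0, 0, 0]}, {"claw": 255, "dp": [-0.0015, 0, 0], "angular": [0, 0, 0]}, {"claw": 255, "dp": [-0.001, 0, 0], "angular": [0, 0, 0]}]'

```text
clock: 30.85
tcp_pos: [0.4576, -0.155, 0.0626]
orientation: [0.0, 0.055, 0.998, -0.0]
wrist_force: [-0.7, 0.6, 1.0]
finger_gap: 0.0001
```

```bash
python3 loc.py
```

```text
TCP jig -85.75423686007598 0.008732773102881203 0.06258140151079872 [-0.72471928  0.56050956  1.0073777 ] 30.85
```

Pads now about 2 mm from the handle's back. I push on in small steps.

Emit:
play_rows --steps '[{"claw": 255, "dp": [-0.0005, 0, 0], "angular": [0, 0, 0]}, {"claw": 255, "dp": [-0.0005, 0, 0], "angular": [0, 0, 0]}, {"claw": 255, "dp": [-0.0005, 0, 0], "angular": [0, 0, 0]}, {"claw": 255, "dp": [-0.0005, 0, 0], "angular": [0, 0, 0]}, {"claw": 255, "dp": [-0.0005, 0, 0], "angular": [0, 0, 0]}, {"claw": 255, "dp": [-0.0005, 0, 0], "angular": [0, 0, 0]}, {"claw": 255, "dp": [-0.0005, 0, 0], "angular": [0, 0, 0]}, {"claw": 255, "dp": [0, 0, 0], "angular": [0, 0, 0]}]'

```text
clock: 31.52
tcp_pos: [0.46, -0.1551, 0.0622]
orientation: [-0.001, 0.055, 0.998, 0.0]
wrist_force: [-3.6, -0.2, 2.3]
finger_gap: -0.0002
```

Emit:
play_rows --steps '[{"claw": 255, "dp": [-0.0004, 0, 0], "angular": [0, 0, 0]}, {"claw": 255, "dp": [-0.0004, 0, 0], "angular": [0, 0, 0]}, {"claw": 255, "dp": [-0.0004, 0, 0], "angular": [0, 0, 0]}, {"claw": 255, "dp": [-0.0004, 0, 0], "angular": [0, 0, 0]}, {"claw": 255, "dp": [-0.0004, 0, 0], "angular": [0, 0, 0]}, {"claw": 255, "dp": [0, 0, 0], "angular": [0, 0, 0]}, {"claw": 255, "dp": [0, 0, 0], "angular": [0, 0, 0]}, {"claw": 255, "dp": [0, 0, 0], "angular": [0, 0, 0]}]'

```text
clock: 32.18
tcp_pos: [0.4622, -0.1554, 0.0622]
orientation: [-0.0, 0.055, 0.998, 0.0]
wrist_force: [-4.8, -0.1, 2.7]
finger_gap: -0.0001
```

Emit:
play_rows --steps '[{"claw": 255, "dp": [-0.0004, 0, 0], "angular": [0, 0, 0]}, {"claw": 255, "dp": [-0.0004, 0, 0], "angular": [0, 0, 0]}, {"claw": 255, "dp": [-0.0004, 0, 0], "angular": [0, 0, 0]}, {"claw": 255, "dp": [-0.0004, 0, 0], "angular": [0, 0, 0]}, {"claw": 255, "dp": [-0.0004, 0, 0], "angular": [0, 0, 0]}, {"claw": 255, "dp": [0, 0, 0], "angular": [0, 0, 0]}, {"claw": 255, "dp": [0, 0, 0], "angular": [0, 0, 0]}, {"claw": 255, "dp": [0, 0, 0], "angular": [0, 0, 0]}]'

```text
clock: 32.85
tcp_pos: [0.4627, -0.1554, 0.0622]
orientation: [-0.002, 0.056, 0.998, 0.0]
wrist_force: [-8.8, -0.5, 7.2]
finger_gap: 0.0002
```

```bash
python3 loc.py
```

```text
TCP jig -80.61946789451025 0.1265037051508197 0.06219817557187249 [-8.82602412 -0.47266271  7.18075952] 32.85
```

Emit:
play_rows --steps '[{"claw": 255, "dp": [-0.0004, 0, 0], "angular": [0, 0, 0]}, {"claw": 255, "dp": [-0.0004, 0, 0], "angular": [0, 0, 0]}, {"claw": 255, "dp": [-0.0004, 0, 0], "angular": [0, 0, 0]}, {"claw": 255, "dp": [-0.0004, 0, 0], "angular": [0, 0, 0]}, {"claw": 255, "dp": [0, 0, 0], "angular": [0, 0, 0]}, {"claw": 255, "dp": [0, 0, 0], "angular": [0, 0, 0]}, {"claw": 255, "dp": [0, 0, 0], "angular": [0, 0, 0]}, {"claw": 255, "dp": [0, 0, 0], "angular": [0, 0, 0]}]'

```text
clock: 33.52
tcp_pos: [0.4627, -0.1554, 0.0622]
orientation: [-0.003, 0.056, 0.998, -0.0]
wrist_force: [-13.6, -0.2, 9.7]
finger_gap: -0.0001
```

Emit:
play_rows --steps '[{"claw": 255, "dp": [-0.0004, 0, 0], "angular": [0, 0, 0]}, {"claw": 255, "dp": [-0.0004, 0, 0], "angular": [0, 0, 0]}, {"claw": 255, "dp": [0, 0, 0], "angular": [0, 0, 0]}, {"claw": 255, "dp": [0, 0, 0], "angular": [0, 0, 0]}, {"claw": 255, "dp": [0, 0, 0], "angular": [0, 0, 0]}, {"claw": 255, "dp": [0, 0, 0], "angular": [0, 0, 0]}, {"claw": 255, "dp": [0, 0, 0], "angular": [0, 0, 0]}, {"claw": 255, "dp": [0, 0, 0], "angular": [0, 0, 0]}]'

```text
clock: 34.18
tcp_pos: [0.4627, -0.1554, 0.0621]
orientation: [-0.004, 0.056, 0.998, -0.0]
wrist_force: [-17.0, -0.5, 12.9]
finger_gap: 0.0
```

```bash
python3 loc.py
```

```text
TCP jig -80.63480220850472 0.1815098904887364 0.06213131247084761 [-16.96078574  -0.48298659  12.93899576] 34.1833
```

The tool has stopped moving and the force keeps climbing, so the pack is clamped. A little more push, then a settle and a check of the shims.

Emit:
play_rows --steps '[{"claw": 255, "dp": [-0.0004, 0, 0], "angular": [0, 0, 0]}, {"claw": 255, "dp": [-0.0004, 0, 0], "angular": [0, 0, 0]}, {"claw": 255, "dp": [0, 0, 0], "angular": [0, 0, 0]}, {"claw": 255, "dp": [0, 0, 0], "angular": [0, 0, 0]}, {"claw": 255, "dp": [0, 0, 0], "angular": [0, 0, 0]}, {"claw": 255, "dp": [0, 0, 0], "angular": [0, 0, 0]}, {"claw": 255, "dp": [0, 0, 0], "angular": [0, 0, 0]}, {"claw": 255, "dp": [0, 0, 0], "angular": [0, 0, 0]}]'

```text
clock: 34.85
tcp_pos: [0.4627, -0.1553, 0.062]
orientation: [-0.005, 0.056, 0.998, -0.0]
wrist_force: [-18.3, -0.9, 13.9]
finger_gap: -0.0002
```

```bash
python3 loc.py; python3 - <<'E'
from h import *
a=np.radians(-6.36)
p,d,P,W,c=grab("scene");z=P[...,2]
x=P[...,:2]-[.5428,-.1645];X=1000*(x[...,0]*np.cos(a)+x[...,1]*np.sin(a));Y=1000*(-x[...,0]*np.sin(a)+x[...,1]*np.cos(a))
k=(z>.05)&(z<.09)&(abs(Y)<20)&(X>-25)&(X<45);print("pack X",np.percentile(X[k],[2,98]),"Y",np.percentile(Y[k],[2,98]),"top",np.percentile(z[k],98))
save("f",p[130:270,170:420],3)
E
python3 loc.py
```

```text
TCP jig -80.63835945074857 0.2605463573645862 0.061971531938688276 [-18.29227302  -0.91360742  13.94837376] 34.85
pack X [-5.68894463 30.54582048] Y [-9.95182355 15.76775933] top 0.08194975752699381
TCP jig -80.65054374880374 0.2779538739820058 0.06195501111355679 [-18.86484178  -1.00156094  14.24878982] 34.9
```

View pics/f.png

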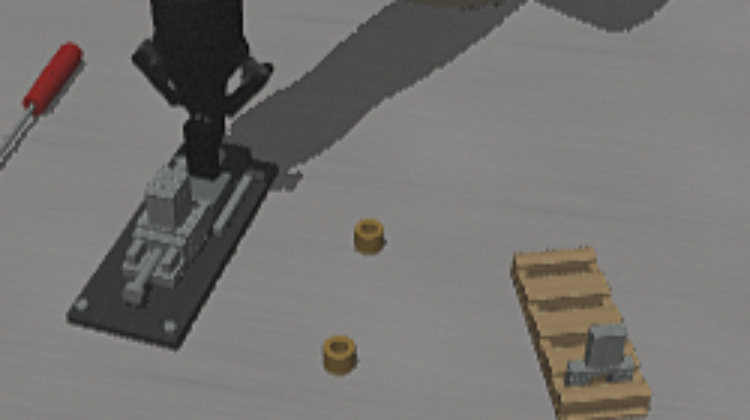

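The picture shows the pack closed at (170,195), 36 mm thick and level. The spare shim stands in the rack at (605,350), and the bushes are where they were. Handing in.

```bash
python3 -c "
from workcell import env
print(env.hand_in());s=env.get_state();print(s['clock'],s['wrist_force'])"
```

```text
the job is handed in; nothing more can be done
None
the job is handed in; nothing more can be done
```

The pack is clamped and the job is handed in at about 35 s of the 72 s. `hand_in` gives no verdict, so I can't confirm the result.

- **Filling the gap:** The gap measured 39.3 mm, so three 12 mm shims went in over the bolt and the fourth stayed in the rack. About 3 mm was left, too little for another.
- **Clamping:** I pushed the handle from behind with the fingers shut. The jaw moved about 3 mm and then stopped firmly, well short of its 16 mm end stop. I handed in while still pushing with about 19 N.
- **Last checks:** The pack measured about 36 mm thick and level, with tab tops at 82 mm, as expected. The shims were square and within about 1 mm of the bolt line when I looked just before clamping. The bushes looked untouched in the last picture; I didn't measure the other bystanders at the end.
- **Doubtful readings:**
  - **Third shim:** It met light resistance about 1–2 mm above the height I expected. After release it stood level with the others.
  - **Grip fit:** With that shim down in the pack, the check of how it sat in the grip gave a meaningless fit.
  - **Side force:** The wrist also read about 14 N upward while pushing, which I took to be friction at the handle.

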